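# Ease the half-lapped divider out of the desk organiser and lay the stapler in

## Robot

A 7-joint arm with a two-finger parallel gripper is mounted at the origin on the work surface; the furniture and walls round the work are solid. World frame = base frame: x ahead of the robot, y to its left, z up, the work surface at z = 0. Lengths are in m, angles in rad, forces in N, time in s.
With the tool pointing down it reaches from about 0.4 to 0.85 m from the base axis. Payload 4.5 kg.
Tool frame: the origin (TCP) lies on the centre line of the jaws, within the pads' length; the fingertips stand 11 mm ahead of it and the grasp point (between the pads) lies 8 mm behind it; z points along the fingers, x is the direction in which the jaws open and shut, and the axes are right-handed (so a half turn about z gives the same grasp; the last joint's range is limited). The gripper opens to 88 mm and grips with 3 to 60 N. Pads are 18 mm wide; open, the fingers measure 123 mm over their backs; the gripper's body (75 mm by 187 mm) begins 45 mm behind the grasp point.
Start: joints at [1.276, 0.689, -0.195, 1.565, 0.157, 0.902, -0.215], TCP at [0.202, -0.592, 0.216] pointing down, gripper open.
Joint ranges: [-3.01, 3.01], [-0.46, 2.08], [-1.47, 1.51], [0.13, 2.56], [-1, 4.14], [0.04, 2.09], [-2.66, 2.66]. Speed limits (rad/s): [2.57, 2.57, 3.14, 3.14, 3.14, 3.14, 3.14].

## Interface

Orientations are given as a unit quaternion [x, y, z, w].
In Python, from plant import r, vision, order, nets gives the robot as it stands.
- The arm moves only by the tool send_rows, never from a script. Its argument "series" is a list of rows, each an object with "delta_pos": the shift along the tool's x, y, z in cm, a list of three; "turn": the turn about the tool's z in degrees; "jaw": the closure, from 0 (fully open) to 1 (shut). In form: [{"delta_pos": [x, y, z], "turn": turn, "jaw": jaw}, ...]. A call has 1 to 8 rows; each row is the pose to reach, as a shift and turn from the pose commanded when the call began, along the tool's axes at that moment; what a row does not reach only later rows make up. A row lasts 1/12 s, in which the tool goes at most 41.7 mm and 7.16 degrees, less where a joint would pass 70% of its speed; a pose out of reach is approached as far as the arm can. A call with a gripper value outside its range is refused whole. The fingers move at their own pace and stop on an object; "force" is the grip in N (left out, the last holds). Time passes only in rows, so rows that repeat a pose let the fingers close. It gives the time, the measured TCP pose, the force and the opening at its end, in the units of the state.
- r.get_state(): the state, without advancing time (a new reading comes with each control period).
- vision.snapshot(name): name is "scene" or "top" or "wrist"; returns the picture (480x640x3 uint8, blue, green, red); there is no depth.
- vision.camera_params(name): a dict with "intrinsics" (3x3 intrinsics, pixels), "extrinsics" (4x4, takes a point from world to camera coordinates). Camera axes: x right, y down, z forward; pixel columns grow to the right and rows downward; lengths in m; the calibration is good to about 2 mm. A picture is of the moment at which its call begins: read the wrist's pose just before it. camera_params takes no time and is no camera call; for the wrist camera it gives the pose at the moment of the call.
- order.finish_job(): hands the job in, once; it reports no verdict.
Trained networks look in the newest picture that a camera, given by its name, has taken for a name from the list of things; names that differ only in an ending like _2 or _b are one class to them, and where a whole thing is asked for, a point or a joint stands for the part that bears it (a point fixed in the world has none). Each returns a list of dicts, best first, with "score" (0 to 1); they miss things now and then, are a little off and sometimes report something else, mostly with a low value. They report only what shows in the picture. A call takes as long as a camera call.
- nets.boxes_of(camera, label): "location" ([row, column] as shares, 0 to 1, of the picture: columns of its width, rows of its height, amid what is visible of it).
- nets.trace(camera, label): "region" (480x640 bool, what is visible of it) and "location" ([row, column] as shares, 0 to 1, of the picture: columns of its width, rows of its height, amid what is visible of it).
The state is a dict: "clock": time; "q": joint angles; "qd": joint speeds; "joint_torque": joint torques, N m; "tool_pos": TCP position; "eef_rot": TCP orientation; "contact_force": force on the tool from outside, world axes, zero at the start; "moment": the same for the moment, N m; "opening": opening from 0.0 (shut) to 1.0 (fully open).
Only numpy, scipy, OpenCV 4.12 (cv2) and the standard library are available. Lean on these libraries where they do the work, as an engineer would, in place of code of your own. Each camera call takes 0.05 s, during which the arm holds its last target.

## Task

The stapler needs a long compartment: lift the long divider with the knob out of the desk organiser, straight up and level, and put it in the empty wooden tray; one of its ends sticks in its channel, you can only feel which, and pulled by the knob alone it cocks, so ease the ends free first. Then lay the stapler on its base in the middle compartment. Leave the cross dividers and the small things where they are.

Things in the scene. Friction and masses are not known exactly. Their poses are not given: they have to be found in the camera images.
- organiser: open desk organiser of pale wood, fixed on the desk: outside 186 mm (its x) by 212 mm (its y); floor 8 mm thick, walls 8 mm thick, wall tops 60 mm above the desk. Origin: centre of its underside. The long divider runs along its y at x = 0; two cross dividers run along its x at y = +45 and -45 mm.
- middle_floor (a point): point on the organiser's floor in the middle of the middle compartment, 8 mm above the desk; axes as the organiser's. Between the cross dividers this is 82 mm wide (y) and, with the long divider gone, 170 mm long (x).
- channel_left (a point): foot, at floor level, of the channel that holds the long divider's left end (organiser y = +88 mm): two wooden cheeks 44 mm high, reaching 18 mm either side of the divider. Low in the far cheek a sprung brass nose catches over a foot on the divider's end. Pulled up at this end, it gives at either 18 to 28 N or under 13 N; it looks the same.
- channel_right (a point): the same for the right end (organiser y = -88 mm): slack if the left one is tight, tight if the left one is slack. At either channel the catch gives in the first 3 mm, some drag follows, and an end raised 10 to 12 mm is quite free: its nose then stands out under it and mostly keeps it up.
- divider_mid (a point): centre, 32 mm above its underside, of the long divider: brown wood, 182 mm long (its y), 12 thick (its x), ends 64 high, scooped down to 34 in the middle, 220 g; stands on the organiser's floor. Slots open downward, 18 mm wide and 30 high at y = +-45 mm, sit over the cross dividers: it can only go straight up, and is clear after 55 mm. Leaning it over 0.09 rad in there strains the laps.
- divider_left (a point): place to take hold of the long divider's plank (12 mm thick, along its x) in the left end compartment, 65.5 mm left of its middle, 14 mm below its top edge; free for 11 mm along it either way. Raised 10 mm here with the other end down, the divider leans 0.065 rad and this place swings 3 mm toward the other end.
- divider_right (a point): the same in the right end compartment, 65.5 mm right of its middle.
- divider_knob (a point): centre of the wooden ball knob, 22 mm across, in the scoop at the middle of the long divider, 45 mm above its underside. The divider hangs level from it once both ends are free, but turns about it, and leans, if one end sticks.
- cross_left_mid (a point): centre, half-way up, of the loose cross divider at organiser y = +45 mm: pale wood, 166 mm long (x), 8 thick (y), 50 high, standing on the organiser's floor, 90 g.
- cross_right_mid (a point): the same, at organiser y = -45 mm.
- tray: low empty wooden tray with a dark lining, fixed: outside 118 mm (its x) by 262 mm (its y), walls 6 mm thick and 21 mm high, floor 5 mm thick. Origin: centre of its underside.
- stapler_mid (a point): centre, half-way up, of the blue and black desk stapler: 152 mm long (its y), 56 high (its z, up), base 42 wide (its x) and 13 high, upper arm 28 wide from 30 mm up to its top. 0.2 to 0.3 kg. It fits the middle compartment lengthwise along the organiser's x with 9 mm play at each end, either way round.
- matchbox: red matchbox, 36x54x16 mm, in the left far compartment (leave alone). Origin: centre of its underside.
- eraser: eraser, 19x43x13 mm, in the left near compartment (leave alone). Origin: centre of its underside.
- binder_clip: black binder clip, 32x56x22 mm, in the right near compartment (leave alone). Origin: centre of its underside.
- tea_light: tea light, 38 mm across, 15 high, in the right far compartment (leave alone). Origin: centre of its underside.

How it is judged:
On the way, in this order (a step that is already met when the one before it is completed fails the run):
1. the long divider is lifted level and straight up until it is clear of the organiser, still over its place (within 15 mm), and the cross dividers have stayed (z of divider_mid in the frame of organiser above 0.095 m and x of divider_mid in the frame of organiser between -0.015 and 0.015 m and y of divider_mid in the frame of organiser between -0.015 and 0.015 m and angle between divider_mid's own z axis and vertical below 0.2 rad and z of each of cross_left_mid, cross_right_mid in the frame of organiser below 0.041 m), for 0.1 s.
2. the long divider is in the tray, let go (x of divider_mid in the frame of tray between -0.045 and 0.045 m and y of divider_mid in the frame of tray between -0.035 and 0.035 m and z of divider_mid in the frame of tray below 0.05 m and contact force between the fingers and divider below 0.1 N and linear speed of divider below 0.05 m/s), for 0.2 s.
At the end, for the whole second after the job is handed in: Stapler upright on the organiser's floor in the middle compartment, lengthwise along it (within 0.25 rad); long divider at rest in the tray, standing or lying, its centre within 45 mm across and 35 mm along of the tray's middle; cross dividers still down in place (within 8 mm) (x of stapler_mid in the frame of organiser between -0.014 and 0.014 m and y of stapler_mid in the frame of organiser between -0.025 and 0.025 m and z of stapler_mid in the frame of organiser below 0.042 m and angle between stapler_mid's own z axis and vertical below 0.12 rad and angle between the y axis of stapler_mid and the x axis of organiser, either way round below 0.25 rad and linear speed of each of stapler, divider below 0.02 m/s and x of divider_mid in the frame of tray between -0.045 and 0.045 m and y of divider_mid in the frame of tray between -0.035 and 0.035 m and z of divider_mid in the frame of tray below 0.05 m and z of each of cross_left_mid, cross_right_mid in the frame of organiser below 0.041 m); the robot touches nothing.
It fails at once if the long divider leans more than 0.09 rad while still between the cross dividers (angle between divider_mid's own z axis and vertical above 0.09 rad and z of divider_mid in the frame of organiser below 0.09 m and horizontal distance between divider_mid and organiser below 0.06 m).
It fails at once if a cross divider is pulled up by more than 8 mm (not (z of cross_left_mid in the frame of organiser below 0.041 m) or not (z of cross_right_mid in the frame of organiser below 0.041 m)).
It fails at once if a small thing in the organiser is shifted by more than 20 mm (distance of any of matchbox, eraser, binder_clip, tea_light from where it was at the start of the episode above 0.02 m).
It also fails if it takes over 58 s, if anything falls off the work surface, if the arm or the gripper's body presses on something with over 40 N, if the wrist force passes 120 N, or if a joint passes its speed limit or range.

## Working session

There is one attempt and no reset: what is moved stays moved. The work goes in short steps, Python scripts to look and compute and a tool call to move; the robot and the scene stay as the last step left them, time stands still between calls to the robot, and variables do not carry over. Pictures are saved under pics/ and viewed, and the job is handed in when it is done.

Besides the shell and the picture viewer there is one more tool, called after ">>>" as name(argument=value, ...) on one line, values as JSON. send_rows: Moves the arm, as the interface text tells. Its arguments: {"type":"object","properties":{"series":{"type":"array"},"force":{"type":"number"}},"required":["series"]}

```bash
mkdir -p pics; ls
cat > h.py <<'E'
from plant import r, vision, order, nets
import numpy as np, cv2
from scipy.spatial.transform import Rotation as R
def snap(c,f):
    im=vision.snapshot(c); cv2.imwrite('pics/'+f+'.png',im); return im
def ray(c,u,v,P=None):
    P=P or vision.camera_params(c); K=np.array(P['intrinsics']);E=np.array(P['extrinsics'])
    d=E[:3,:3].T@np.linalg.inv(K)@np.array([u,v,1.]); o=-E[:3,:3].T@E[:3,3]; return o,d
def onz(c,u,v,z,P=None):
    o,d=ray(c,u,v,P); return o+d*(z-o[2])/d[2]
def proj(c,p,P=None):
    P=P or vision.camera_params(c); K=np.array(P['intrinsics']);E=np.array(P['extrinsics'])
    q=K@(E[:3,:3]@np.array(p)+E[:3,3]); return q[:2]/q[2]
def st():
    s=r.get_state(); print({k:np.round(s[k],3).tolist() for k in ('clock','q','tool_pos','eef_rot','contact_force','moment','opening')}); return s
E
python3 - <<'E'
from h import *
s=st()
print(R.from_quat(s['eef_rot']).as_matrix().round(3))
for c in ('top','scene'):
    snap(c,c+'0')
    P=vision.camera_params(c); E=np.array(P['extrinsics']); print(c,np.round(P['intrinsics'],1).tolist(),(-E[:3,:3].T@E[:3,3]).round(3))
E
```

```text
pics
{'clock': 0.0, 'q': [1.276, 0.69, -0.195, 1.566, 0.157, 0.902, -0.215], 'tool_pos': [0.202, -0.591, 0.215], 'eef_rot': [0.813, -0.582, -0.001, -0.0], 'contact_force': [0.341, 0.09, -0.332], 'moment': [-0.011, 0.003, 0.038], 'opening': 1.001}
[[ 0.323 -0.946 -0.001]
 [-0.946 -0.323  0.002]
 [-0.002  0.    -1.   ]]
top [[553.4, 0.0, 321.6], [0.0, 553.4, 241.1], [0.0, 0.0, 1.0]] [0.504 0.044 0.951]
scene [[491.9, 0.0, 320.2], [0.0, 491.9, 234.3], [0.0, 0.0, 1.0]] [0.048 0.054 0.777]
```

View pics/top0.png

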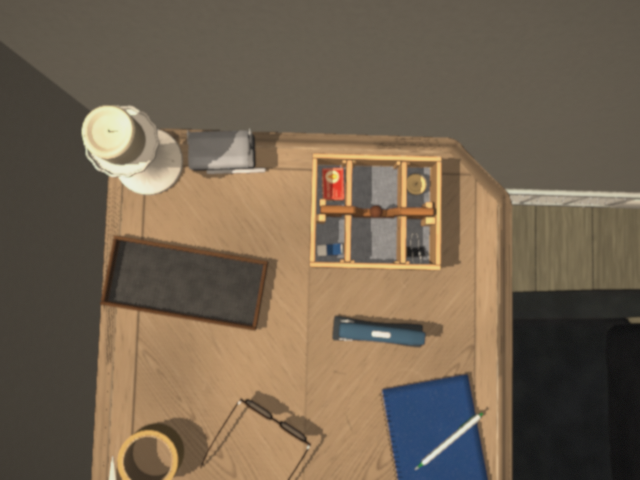

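View pics/scene0.png

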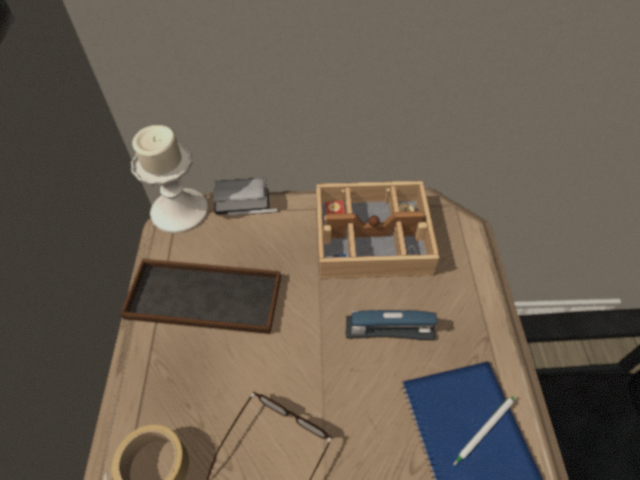

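The top picture shows the organiser at columns 312-442, rows 154-269, the tray at 103-268 × 236-328, and the stapler at 334-425 × 317-347. Measuring next.

Run:
```python
from h import *
im=cv2.imread('pics/top0.png')
vision.snapshot('top')
for l in ('organiser','tray','stapler_mid','divider_mid','divider_knob'):
    for t in nets.trace('top',l)[:2]:
        m=t['region'].astype(np.uint8)
        ys,xs=np.nonzero(m)
        cs=max(cv2.findContours(m,0,2)[0],key=cv2.contourArea)
        rect=cv2.minAreaRect(cs)
        print(l,round(t['score'],2),np.round(t['location'],3),len(xs),np.round(cv2.boxPoints(rect),1).tolist())
        break
for n,a in (('org',im[140:285,295:460]),('stap',im[300:360,320:440])):
    cv2.imwrite(f'pics/top0_{n}.png',cv2.resize(a,None,fx=4 if n=='org' else 6,fy=4 if n=='org' else 6,interpolation=cv2.INTER_CUBIC))
print(r.get_state()['clock'])
P=vision.camera_params('top');print(np.round(P['extrinsics'],3))
```

```text
organiser 0.83 [0.465 0.589] 10159 [[309.8999938964844, 268.8999938964844], [311.20001220703125, 153.6999969482422], [441.20001220703125, 155.10000610351562], [439.8999938964844, 270.29998779296875]]
tray 0.59 [0.588 0.289] 11343 [[98.9000015258789, 305.3999938964844], [111.0999984741211, 233.6999969482422], [269.1000061035156, 260.6000061035156], [257.0, 332.20001220703125]]
stapler_mid 0.69 [0.696 0.589] 1996 [[330.29998779296875, 339.70001220703125], [332.20001220703125, 315.3999938964844], [425.20001220703125, 322.79998779296875], [423.29998779296875, 347.1000061035156]]
divider_mid 0.89 [0.441 0.589] 1254 [[319.79998779296875, 218.0], [320.1000061035156, 203.8000030517578], [433.1000061035156, 206.1999969482422], [432.79998779296875, 220.39999389648438]]
divider_knob 0.66 [0.446 0.588] 1224 [[319.70001220703125, 216.6999969482422], [320.1000061035156, 203.0], [433.20001220703125, 207.0], [432.70001220703125, 220.6999969482422]]
0.4
[[ 0.026 -0.999  0.019  0.012]
 [-0.997 -0.027 -0.074  0.574]
 [ 0.074 -0.017 -0.997  0.912]
 [ 0.     0.     0.     1.   ]]
```

View pics/top0_org.png

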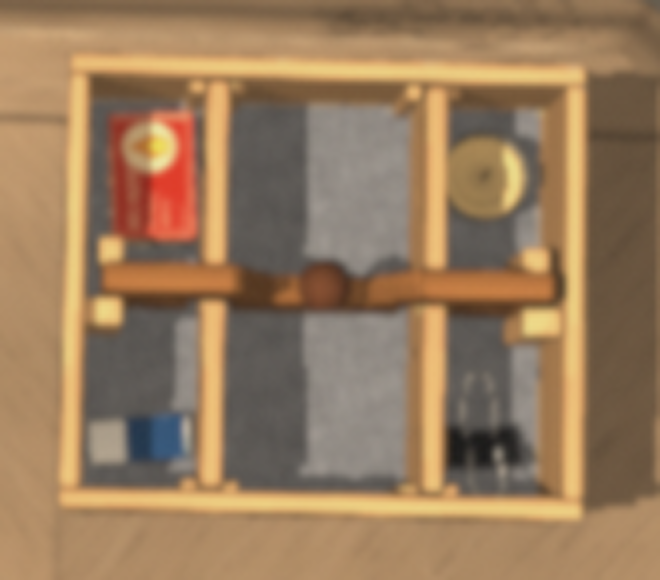

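View pics/top0_stap.png

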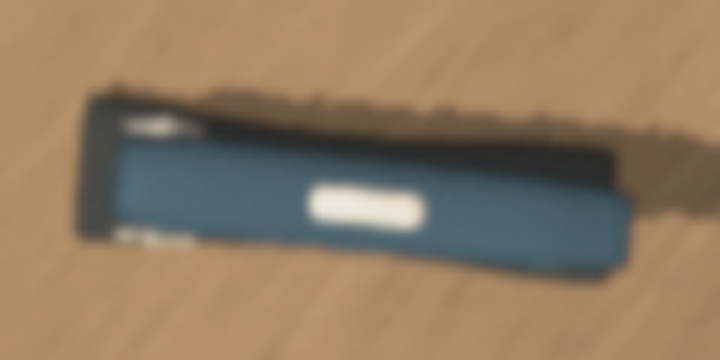

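Run:
```python
from h import *
# rim corners from crop (x4, offset 295,140): fit organiser pose by projecting
from scipy.optimize import least_squares
def fit(hw,hl,z,uv):
    pts=np.array([[hw,hl],[hw,-hl],[-hw,-hl],[-hw,hl]])
    P=vision.camera_params('top')
    def f(p):
        c,s=np.cos(p[2]),np.sin(p[2])
        return np.concatenate([proj('top',[p[0]+c*a-s*b,p[1]+s*a+c*b,z],P)-u for (a,b),u in zip(pts,uv)])
    r_=least_squares(f,[.5,0,0]);print(r_.x.round(4),r_.fun.round(1));return r_.x
fit(.093,.106,.06,np.array([[311.2,153.7],[441.2,155.1],[439.9,270.3],[309.9,268.9]]))
fit(.059,.131,.021,np.array([[111.1,233.7],[269.1,260.6],[257,332.2],[98.9,305.4]]))
print(onz('top',376,211,.053), onz('top',337,327,.05),onz('top',425,337,.05))
```

```text
[ 0.6211 -0.0584  0.013 ] [ 0.1  0.4 -0.7  1.2  0.9 -0.6 -0.3 -0.9]
[ 0.4975  0.2551 -0.1391] [ 2.2  1.4 -1.4  0.3 -1.5 -1.3  0.7 -0.4]
[ 0.62297333 -0.05972253  0.053     ] [ 4.32880773e-01 -4.13572918e-04  5.00000000e-02] [ 0.4202753  -0.14331712  0.05      ]
```

```bash
cat >> h.py <<'E'
def go(xyz,ang=None):
    """xyz target TCP world; ang = world angle (rad) of tool x axis, mod pi"""
    s=r.get_state(); M=R.from_quat(s['eef_rot']).as_matrix()
    d=M.T@(np.array(xyz)-s['tool_pos'])*100
    a0=np.arctan2(M[1,0],M[0,0]); t=0
    if ang is not None: t=-np.rad2deg((ang-a0+np.pi/2)%np.pi-np.pi/2)
    print('delta cm',d.round(2),'turn',round(t,2),'rows',round(np.linalg.norm(d)/4.17,1),'| a0 deg',round(np.rad2deg(a0),1),'q7',round(s['q'][6],2),'t',round(s['clock'],2))
def fit(hw,hl,z,uv,cam='top',x0=(.5,0,0),P=None):
    from scipy.optimize import least_squares
    pts=np.array([[hw,hl],[hw,-hl],[-hw,-hl],[-hw,hl]])
    P=P or vision.camera_params(cam)
    def f(p):
        c,s=np.cos(p[2]),np.sin(p[2])
        return np.concatenate([proj(cam,[p[0]+c*a-s*b,p[1]+s*a+c*b,z],P)-u for (a,b),u in zip(pts,uv)])
    q=least_squares(f,x0);print(q.x.round(4),q.fun.round(1));return q.x
E
python3 - <<'E'
from h import *
c=np.array([[74,57],[583,68],[581,517],[60,505]])/4+[295,140]
o=fit(.093,.106,.06,c)
fit(.059,.131,.021,np.array([[117,236],[268,261],[256,328],[103,303]]))
f=lambda x,y:(x/4+295,y/4+140)
print(onz('top',*f(103,276),.072),onz('top',*f(557,287),.072))
g=lambda x,y:(x/6+320,y/6+300)
print('label',onz('top',*g(367,205),.056),'base L',onz('top',*g(85,165),.013))
a=onz('top',*g(118,185),.05);b=onz('top',*g(632,230),.05);print(a,b,np.arctan2(b[0]-a[0],-(b[1]-a[1])))
go([.575,-.06,.30],o[2])
E
```

```text
[ 0.6217 -0.0594  0.0035] [-1.1 -1.1  0.8 -0.5  0.6  0.7 -0.3  0.8]
[ 0.4993  0.2519 -0.1391] [-1.7 -1.9  1.6 -1.1  1.5  1.9 -1.4  1. ]
[0.6211884  0.03111352 0.072     ] [ 0.62189437 -0.15129531  0.072     ]
label [ 0.42365992 -0.07136303  0.056     ] base L [0.42900022 0.0025204  0.013     ]
[ 0.42684761 -0.00486829  0.05      ] [ 0.41815147 -0.14388395  0.05      ] -0.06247364132868403
delta cm [-38.25 -52.48  -8.43] turn -71.36 rows 15.7 | a0 deg -71.2 q7 -0.22 t 0.4
```

>>> send_rows(series=[{"delta_pos": [-2.4, -3.3, -0.5], "turn": -5, "jaw": 0}, {"delta_pos": [-4.8, -6.6, -1], "turn": -10, "jaw": 0}, {"delta_pos": [-7.2, -9.8, -1.6], "turn": -15, "jaw": 0}, {"delta_pos": [-9.6, -13.1, -2.1], "turn": -20, "jaw": 0}, {"delta_pos": [-12, -16.4, -2.6], "turn": -25, "jaw": 0}, {"delta_pos": [-14.4, -19.7, -3.2], "turn": -30, "jaw": 0}, {"delta_pos": [-16.8, -23, -3.7], "turn": -35, "jaw": 0}, {"delta_pos": [-19.2, -26.3, -4.2], "turn": -40, "jaw": 0}])

```text
clock: 1.07
tool_pos: [0.3896, -0.3233, 0.2583]
eef_rot: [0.964, -0.267, 0.0, 0.0]
contact_force: [0.6, 0.1, -0.6]
opening: 1.001
```

Run:
```python
from h import *
st();go([.575,-.06,.30],.0035)
```

```text
{'clock': 1.067, 'q': [0.866, 0.496, -0.407, 1.857, 0.256, 0.84, -0.21], 'tool_pos': [0.39, -0.323, 0.258], 'eef_rot': [0.964, -0.267, 0.0, 0.0], 'contact_force': [0.57, 0.096, -0.646], 'moment': [-0.034, -0.068, 0.029], 'opening': 1.001}
delta cm [  2.38 -32.11  -4.18] turn -31.13 rows 7.8 | a0 deg -30.9 q7 -0.21 t 1.07
```

>>> send_rows(series=[{"delta_pos": [0.3, -4, -0.5], "turn": -4, "jaw": 0}, {"delta_pos": [0.6, -8, -1], "turn": -8, "jaw": 0}, {"delta_pos": [0.9, -12, -1.5], "turn": -12, "jaw": 0}, {"delta_pos": [1.2, -16, -2], "turn": -16, "jaw": 0}, {"delta_pos": [1.5, -20, -2.6], "turn": -20, "jaw": 0}, {"delta_pos": [1.8, -24, -3.1], "turn": -24, "jaw": 0}, {"delta_pos": [2.1, -28, -3.6], "turn": -28, "jaw": 0}, {"delta_pos": [2.4, -32.1, -4.2], "turn": -31.1, "jaw": 0}])

```text
clock: 1.73
tool_pos: [0.576, -0.0613, 0.3]
eef_rot: [1.0, 0.001, -0.0, 0.0]
contact_force: [1.2, -0.8, 0.7]
opening: 1.003
```

Run:
```python
from h import *
st();P=vision.camera_params('wrist'); snap('wrist','w1'); E=np.array(P['extrinsics']);print(np.array(P['intrinsics'])[0,0],(-E[:3,:3].T@E[:3,3]).round(3)); import pickle; pickle.dump(P,open('w1.pkl','wb'))
```

```text
{'clock': 1.733, 'q': [0.35, 0.576, -0.557, 1.583, 0.333, 1.08, -0.291], 'tool_pos': [0.576, -0.061, 0.3], 'eef_rot': [1.0, 0.001, -0.0, 0.0], 'contact_force': [1.229, -0.804, 0.738], 'moment': [0.005, -0.151, -0.006], 'opening': 1.003}
340.30937998598625 [0.576 0.008 0.469]
```

View pics/w1.png

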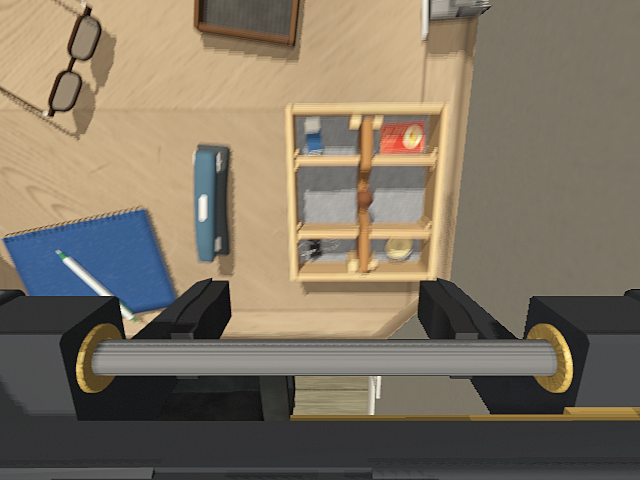

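The wrist picture shows the organiser at columns 287-449, rows 103-283. The divider is at column ~365, rows 115-272, with the knob at about (365,199).

Run:
```python
from h import *
im=cv2.imread('pics/w1.png')
cv2.imwrite('pics/w1c.png',cv2.resize(im[95:290,280:455],None,fx=3,fy=3,interpolation=cv2.INTER_CUBIC))
cv2.imwrite('pics/w1s.png',cv2.resize(im[135:275,180:245],None,fx=4,fy=4,interpolation=cv2.INTER_CUBIC))
```

```text
(no output)
```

View pics/w1c.png

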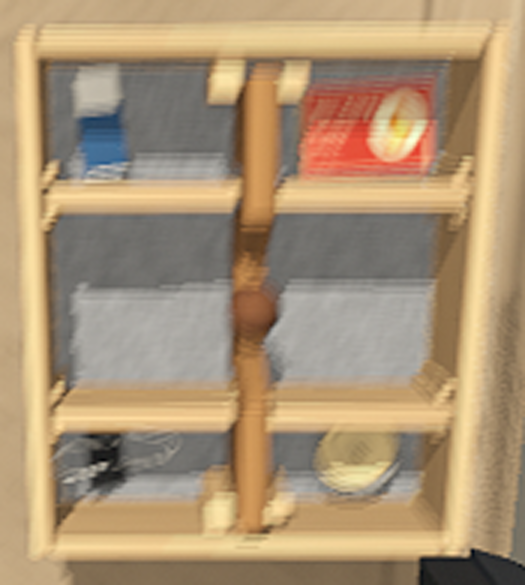

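View pics/w1s.png

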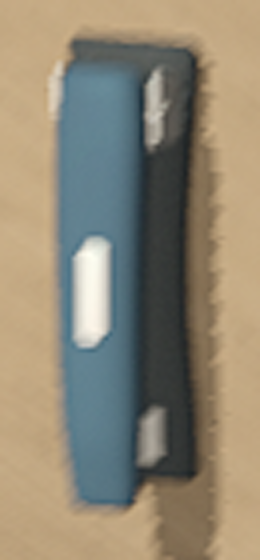

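Run:
```python
from h import *
import pickle
P=pickle.load(open('w1.pkl','rb'))
f=lambda x,y:(x/3+280,y/3+95)
c=np.array([f(505,24),f(472,556),f(33,556),f(18,27)])
fit(.093,.106,.06,c,'wrist',(.62,-.06,0),P)
print('div',onz('wrist',*f(262,65),.072,P),onz('wrist',*f(252,532),.072,P),'knob',onz('wrist',*f(255,311),.053,P))
g=lambda x,y:(x/4+180,y/4+135)
print('stap',onz('wrist',*g(102,68),.05,P),onz('wrist',*g(105,505),.05,P),'label',onz('wrist',*g(91,292),.056,P),'base',onz('wrist',*g(195,48),.013,P),onz('wrist',*g(196,475),.013,P),onz('wrist',*g(75,42),.013,P))
im=snap('wrist','w2')
P=vision.camera_params('wrist');pickle.dump(P,open('w2.pkl','wb'))
cv2.imwrite('pics/w2c.png',cv2.resize(im[95:290,280:455],None,fx=3,fy=3,interpolation=cv2.INTER_CUBIC))
st()
```

```text
[ 0.6257 -0.0561  0.013 ] [ 2.2  0.1 -1.8 -1.4  0.7 -0.  -1.3  1. ]
div [0.62316578 0.03573359 0.072     ] [ 0.6258238  -0.14731568  0.072     ] knob [ 0.626093   -0.05796662  0.053     ]
stap [ 0.43414026 -0.00293119  0.05      ] [ 0.42227155 -0.1410493   0.05      ] label [ 0.42657769 -0.06953497  0.056     ] base [0.45228949 0.00242638 0.013     ] [ 0.44184209 -0.14292978  0.013     ] [0.41364569 0.00420653 0.013     ]
{'clock': 1.833, 'q': [0.345, 0.577, -0.564, 1.579, 0.331, 1.077, -0.291], 'tool_pos': [0.579, -0.054, 0.301], 'eef_rot': [1.0, 0.005, 0.003, -0.003], 'contact_force': [-0.858, 1.332, -0.461], 'moment': [0.0, -0.053, 0.03], 'opening': 1.001}
```

View pics/w2c.png

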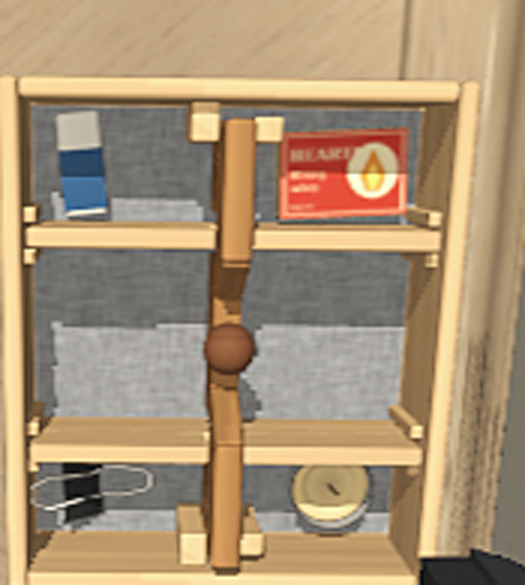

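Run:
```python
from h import *
im=snap('wrist','w3');P=vision.camera_params('wrist')
import pickle;pickle.dump(P,open('w3.pkl','wb'));st()
cv2.imwrite('pics/w3c.png',cv2.resize(im[105:305,270:450],None,fx=3,fy=3,interpolation=cv2.INTER_CUBIC))
```

```text
{'clock': 1.883, 'q': [0.349, 0.576, -0.56, 1.582, 0.332, 1.077, -0.291], 'tool_pos': [0.577, -0.058, 0.3], 'eef_rot': [1.0, 0.003, 0.001, -0.001], 'contact_force': [-0.258, -1.625, 0.379], 'moment': [-0.06, -0.119, -0.004], 'opening': 1.002}
```

View pics/w3c.png

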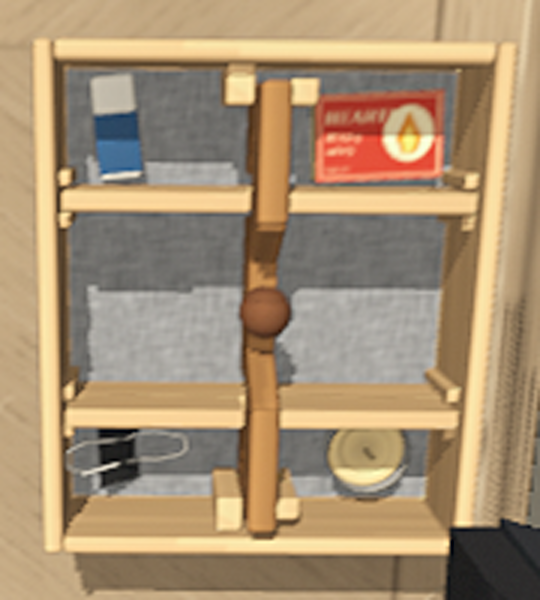

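Run:
```python
from h import *
import pickle
for n in('w2.pkl','w3.pkl'):
  P=pickle.load(open(n,'rb'))
  f=lambda x,y:(x/3+270,y/3+105)
  c=np.array([f(517,42),f(462,553),f(46,549),f(34,40)])
  c=c[[0,2,3]] if 0 else c
  fit(.093,.106,.06,c,'wrist',(.62,-.06,0),P)
  print('div',onz('wrist',*f(275,82),.072,P),onz('wrist',*f(262,533),.072,P),'knob',onz('wrist',*f(266,312),.053,P))
```

```text
[ 6.221e-01 -6.080e-02  1.000e-04] [ 0.8 -0.   2.1  1.1 -1.5  1.2 -1.3 -1.4]
div [0.62130781 0.02914737 0.072     ] [ 0.6232735  -0.15167972  0.072     ] knob [ 0.62340352 -0.06113663  0.053     ]
[ 0.619  -0.0665 -0.0049] [ 1.1 -0.2  2.2  1.3 -1.6  1.3 -1.6 -1.5]
div [0.6187984  0.02341571 0.072     ] [ 0.61986871 -0.15710994  0.072     ] knob [ 0.62038534 -0.06672616  0.053     ]
```

Run:
```python
from h import *
go([.6216,.0055,.12],.006)
```

```text
delta cm [ 4.45 -6.29 18.05] turn -0.03 rows 4.7 | a0 deg 0.3 q7 -0.29 t 1.88
```

>>> send_rows(series=[{"delta_pos": [0.9, -1.3, 3.6], "turn": 0, "jaw": 0.4}, {"delta_pos": [1.8, -2.6, 7.2], "turn": 0, "jaw": 0.4}, {"delta_pos": [2.7, -3.9, 10.8], "turn": 0, "jaw": 0.4}, {"delta_pos": [3.6, -5.1, 14.4], "turn": 0, "jaw": 0.4}, {"delta_pos": [4.3, -6, 17], "turn": 0, "jaw": 0.4}, {"delta_pos": [4.5, -6.3, 18], "turn": 0, "jaw": 0.4}, {"delta_pos": [4.5, -6.3, 18], "turn": 0, "jaw": 0.4}, {"delta_pos": [4.5, -6.3, 18], "turn": 0, "jaw": 0.4}])

```text
clock: 2.55
tool_pos: [0.6204, -0.0011, 0.1203]
eef_rot: [1.0, -0.001, -0.0, 0.001]
contact_force: [0.6, -0.8, 1.3]
opening: 0.601
```

Run:
```python
from h import *
st();go([.6216,.0055,.05],.006)
im=snap('wrist','w4');P=vision.camera_params('wrist');print(P['extrinsics'][2])
for p in ([.6216,.0055,.072],[.6216,.0305,.072],[.622,-.06,.064]): print(proj('wrist',p,P))
go([.6216,.0055,.05],.006)
```

```text
{'clock': 2.55, 'q': [0.172, 0.831, -0.447, 1.656, 0.481, 0.766, -0.503], 'tool_pos': [0.62, -0.001, 0.12], 'eef_rot': [1.0, -0.001, -0.0, 0.001], 'contact_force': [0.648, -0.817, 1.304], 'moment': [0.004, -0.094, 0.007], 'opening': 0.601}
delta cm [ 0.12 -0.67  7.03] turn -0.49 rows 1.7 | a0 deg -0.1 q7 -0.5 t 2.55
[ 3.05923873e-04 -2.74188737e-01 -9.61675851e-01  2.97732717e-01]
[324.77288792 240.37790776]
[324.70932384 203.26970724]
[325.42126831 322.12028332]
delta cm [ 0.04 -0.68  7.13] turn -0.51 rows 1.7 | a0 deg -0.2 q7 -0.5 t 2.6
```

View pics/w4.png

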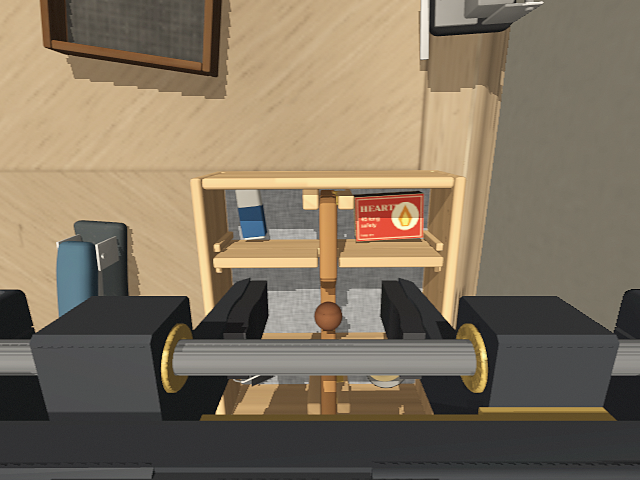

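Run:
```python
from h import *
st();P=vision.camera_params('wrist');im=snap('wrist','w5');P2=vision.camera_params('wrist');st()
cv2.imwrite('pics/w5c.png',cv2.resize(im[165:345,185:475],None,fx=2.7,fy=2.7,interpolation=cv2.INTER_CUBIC))
import pickle;pickle.dump(P,open('w5.pkl','wb'))
for Q in(P,P2):
  print([proj('wrist',p,Q).round(1).tolist() for p in ([.622,.031,.072],[.622,-.06,.053],[.622+.093,-.06+.106,.06],[.622-.093,-.06+.106,.06])])
```

```text
{'clock': 2.6, 'q': [0.172, 0.83, -0.447, 1.655, 0.481, 0.766, -0.503], 'tool_pos': [0.621, -0.001, 0.121], 'eef_rot': [1.0, -0.001, 0.001, 0.001], 'contact_force': [0.583, 0.625, 0.052], 'moment': [-0.005, -0.067, 0.003], 'opening': 0.6}
{'clock': 2.65, 'q': [0.172, 0.829, -0.448, 1.655, 0.481, 0.766, -0.503], 'tool_pos': [0.621, -0.001, 0.122], 'eef_rot': [1.0, -0.002, 0.001, 0.0], 'contact_force': [0.076, -0.947, 0.666], 'moment': [-0.032, -0.133, 0.009], 'opening': 0.596}
[[325.3, 202.5], [325.3, 314.9], [464.2, 176.9], [186.1, 177.6]]
[[324.7, 202.5], [324.8, 314.7], [463.3, 176.9], [185.8, 177.6]]
```

View pics/w5c.png

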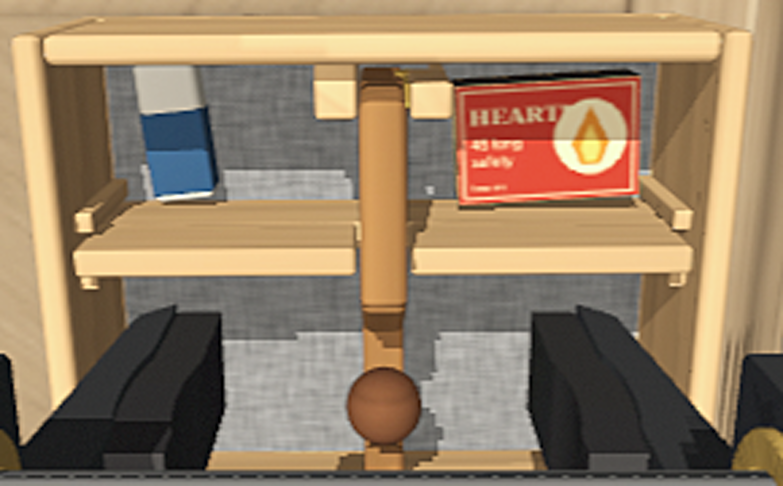

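>>> send_rows(series=[{"delta_pos": [0.2, -0.65, 0], "turn": -0.4, "jaw": 0.55}, {"delta_pos": [0.2, -0.65, 2], "turn": -0.4, "jaw": 0.55}, {"delta_pos": [0.2, -0.65, 4], "turn": -0.4, "jaw": 0.55}, {"delta_pos": [0.2, -0.65, 5.5], "turn": -0.4, "jaw": 0.55}, {"delta_pos": [0.2, -0.65, 6.5], "turn": -0.4, "jaw": 0.55}, {"delta_pos": [0.2, -0.65, 7.1], "turn": -0.4, "jaw": 0.55}, {"delta_pos": [0.2, -0.65, 7.1], "turn": -0.4, "jaw": 0.55}, {"delta_pos": [0.2, -0.65, 7.1], "turn": -0.4, "jaw": 0.55}])

```text
clock: 3.32
tool_pos: [0.623, 0.0069, 0.0495]
eef_rot: [1.0, 0.003, 0.001, -0.0]
contact_force: [-0.6, 0.5, 0.0]
opening: 0.448
```

Run:
```python
from h import *
st();snap('wrist','w6');st()
go([.623,.0055,.05],.006)
```

```text
{'clock': 3.317, 'q': [0.13, 0.93, -0.393, 1.682, 0.542, 0.638, -0.557], 'tool_pos': [0.623, 0.007, 0.049], 'eef_rot': [1.0, 0.003, 0.001, -0.0], 'contact_force': [-0.637, 0.496, 0.009], 'moment': [-0.051, -0.094, -0.02], 'opening': 0.448}
{'clock': 3.367, 'q': [0.13, 0.93, -0.393, 1.682, 0.542, 0.638, -0.557], 'tool_pos': [0.623, 0.007, 0.05], 'eef_rot': [1.0, 0.003, 0.001, -0.0], 'contact_force': [0.179, 0.089, -0.163], 'moment': [0.037, -0.077, -0.022], 'opening': 0.451}
delta cm [-0.03  0.15 -0.03] turn -0.01 rows 0.0 | a0 deg 0.3 q7 -0.56 t 3.37
```

View pics/w6.png

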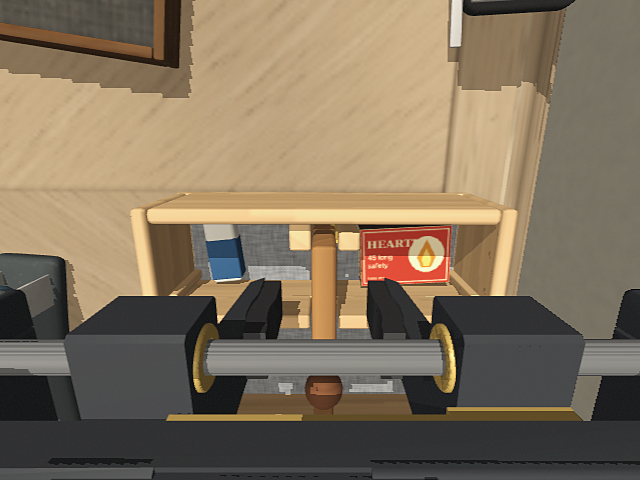

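The divider (column ~324) is centred between the fingers (columns 262 and 390). Gripping the left end and pulling up slightly.

>>> send_rows(series=[{"delta_pos": [0, 0, 0], "turn": 0, "jaw": 1}, {"delta_pos": [0, 0, 0], "turn": 0, "jaw": 1}, {"delta_pos": [0, 0, 0], "turn": 0, "jaw": 1}, {"delta_pos": [0, 0, 0], "turn": 0, "jaw": 1}, {"delta_pos": [0, 0, 0], "turn": 0, "jaw": 1}, {"delta_pos": [0, 0, -0.05], "turn": 0, "jaw": 1}, {"delta_pos": [0, 0, -0.1], "turn": 0, "jaw": 1}, {"delta_pos": [0, 0, -0.1], "turn": 0, "jaw": 1}], force=58)

```text
clock: 4.03
tool_pos: [0.6224, 0.0068, 0.0497]
eef_rot: [1.0, 0.003, -0.0, 0.0]
contact_force: [0.1, 0.0, 0.3]
opening: 0.005
```

Run:
```python
from h import *
st()
```

```text
{'clock': 4.033, 'q': [0.13, 0.93, -0.393, 1.683, 0.541, 0.639, -0.557], 'tool_pos': [0.622, 0.007, 0.05], 'eef_rot': [1.0, 0.003, -0.0, 0.0], 'contact_force': [0.062, 0.006, 0.279], 'moment': [-0.022, -0.09, -0.032], 'opening': 0.005}
```

Run:
```python
from h import *
snap('wrist','w7');snap('scene','s7')
```

```text
(no output)
```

View pics/w7.png

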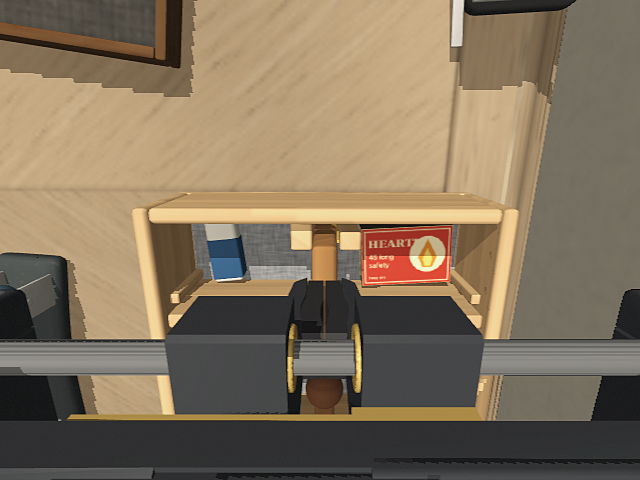

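View pics/s7.png

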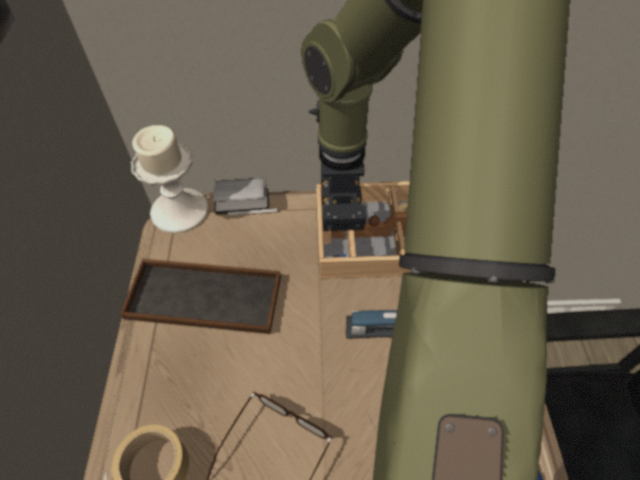

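Run:
```python
from h import *
im=cv2.imread('pics/w7.png')
cv2.imwrite('pics/w7c.png',cv2.resize(im[185:415,200:450],None,fx=3,fy=2.6,interpolation=cv2.INTER_CUBIC))
P=vision.camera_params('wrist')
s=r.get_state();M=R.from_quat(s['eef_rot']).as_matrix();t=np.array(s['tool_pos'])
for n,d in(('tcp',[0,0,0]),('tip',[0,0,.011]),('tip edge',[0,-.009,.011]),('tipR',[.02,-.009,.011]),('grasp',[0,-.009,-.008])): print(n,proj('wrist',t+M@d,P).round(1))
```

```text
tcp [324. 278.]
tip [324.  270.6]
tip edge [324.1 255.4]
tipR [359.9 255.5]
grasp [324.  267.4]
```

View pics/w7c.png

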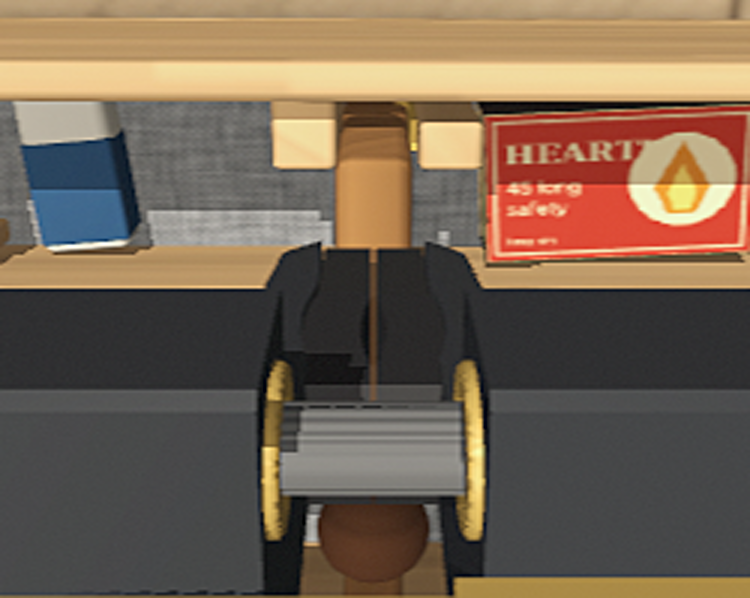

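The fingers shut completely on nothing. In w7 the finger ends show at row ~280, where tips 11 mm ahead of the TCP should show at ~255. So the fingers may end above the plank. I'll feel downwards gently with the fingers shut.

>>> send_rows(series=[{"delta_pos": [0, 0, 0.05], "turn": 0, "jaw": 1}, {"delta_pos": [0, 0, 0.1], "turn": 0, "jaw": 1}, {"delta_pos": [0, 0, 0.2], "turn": 0, "jaw": 1}, {"delta_pos": [0, 0, 0.2], "turn": 0, "jaw": 1}], force=10)

```text
clock: 4.47
tool_pos: [0.624, 0.0069, 0.0496]
eef_rot: [1.0, 0.003, 0.002, 0.0]
contact_force: [-1.8, -1.3, 12.0]
opening: 0.004
```

>>> send_rows(series=[{"delta_pos": [0, 0, -0.6], "turn": 0, "jaw": 0.55}, {"delta_pos": [0, 0, -0.8], "turn": 0, "jaw": 0.55}, {"delta_pos": [0, 0, -0.8], "turn": 0, "jaw": 0.55}, {"delta_pos": [0, 0, -0.8], "turn": 0, "jaw": 0.55}, {"delta_pos": [0, 0, -0.8], "turn": 0, "jaw": 0.55}, {"delta_pos": [0, 0, -0.8], "turn": 0, "jaw": 0.55}], force=58)

```text
clock: 4.97
tool_pos: [0.6221, 0.0068, 0.0553]
eef_rot: [1.0, 0.003, -0.0, 0.0]
contact_force: [0.2, -0.6, -0.8]
opening: 0.429
```

Run:
```python
from h import *
st();go([.623,.0055,.025],.006)
```

```text
{'clock': 4.967, 'q': [0.133, 0.922, -0.398, 1.681, 0.536, 0.65, -0.553], 'tool_pos': [0.622, 0.007, 0.055], 'eef_rot': [1.0, 0.003, -0.0, 0.0], 'contact_force': [0.162, -0.59, -0.786], 'moment': [0.01, -0.062, 0.033], 'opening': 0.429}
delta cm [0.09 0.13 3.03] turn -0.0 rows 0.7 | a0 deg 0.3 q7 -0.55 t 4.97
```

>>> send_rows(series=[{"delta_pos": [0.1, 0.1, 0.3], "turn": 0, "jaw": 0.55}, {"delta_pos": [0.1, 0.1, 0.7], "turn": 0, "jaw": 0.55}, {"delta_pos": [0.1, 0.1, 1.1], "turn": 0, "jaw": 0.55}, {"delta_pos": [0.1, 0.1, 1.5], "turn": 0, "jaw": 0.55}, {"delta_pos": [0.1, 0.1, 1.5], "turn": 0, "jaw": 0.55}])

```text
clock: 5.38
tool_pos: [0.6227, 0.0057, 0.0395]
eef_rot: [1.0, 0.003, -0.001, 0.0]
contact_force: [0.7, 0.2, -0.0]
opening: 0.45
```

Run:
```python
from h import *
st();snap('wrist','w8')
```

```text
{'clock': 5.383, 'q': [0.127, 0.945, -0.386, 1.683, 0.549, 0.625, -0.561], 'tool_pos': [0.623, 0.006, 0.039], 'eef_rot': [1.0, 0.003, -0.001, 0.0], 'contact_force': [0.691, 0.237, -0.024], 'moment': [-0.037, -0.052, 0.021], 'opening': 0.45}
```

View pics/w8.png

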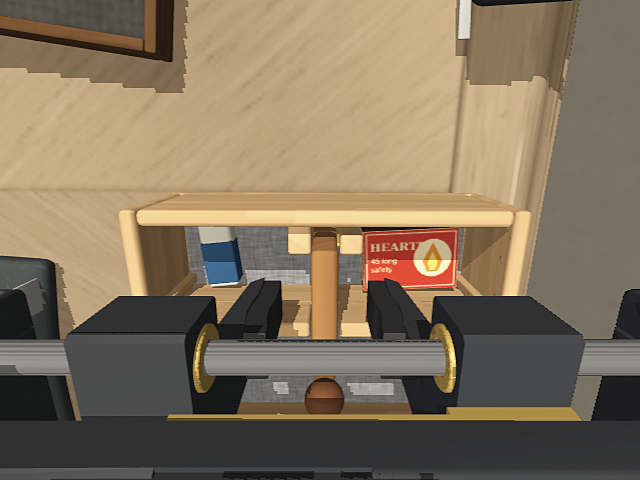

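Run:
```python
from h import *
P=vision.camera_params('wrist')
for n,p in (('cross near top edge',[.6,-.011,.058]),('cross far top',[.6,-.019,.058]),('rim',[.6,.046,.06]),('knob',[.623,-.06,.053]),('tipfinger',[.641,.0147,.0615]),('tipfar',[.641,-.0033,.0615]),('divend',[.622,.031,.072])): print(n,proj('wrist',p,P).round(1))
```

```text
cross near top edge [277.6 323.1]
cross far top [278.1 337.3]
rim [273.1 210.7]
knob [323.3 398.5]
tipfinger [362.9 278.2]
tipfar [361.5 313. ]
divend [322.1 251.5]
```

Run:
```python
from h import *
import pickle
im=cv2.imread('pics/w8.png');cv2.imwrite('pics/w8c.png',cv2.resize(im[185:345,200:450],None,fx=3.2,fy=3.2,interpolation=cv2.INTER_CUBIC))
im=cv2.imread('pics/w5.png');cv2.imwrite('pics/w5d.png',cv2.resize(im[165:345,200:450],None,fx=3.2,fy=3.2,interpolation=cv2.INTER_CUBIC))
P=vision.camera_params('wrist');P5=pickle.load(open('w5.pkl','rb'))
pickle.dump(P,open('w8.pkl','wb'))
for z in (.072,.066,.06,.054): print(z,onz('wrist',327,196.5,z,P5).round(4),onz('wrist',324,237,z,P).round(4))
```

```text
0.072 [0.6231 0.0349 0.072 ] [0.6227 0.0374 0.072 ]
0.066 [0.6231 0.034  0.066 ] [0.6227 0.0357 0.066 ]
0.06 [0.6232 0.0331 0.06  ] [0.6227 0.034  0.06  ]
0.054 [0.6233 0.0321 0.054 ] [0.6227 0.0324 0.054 ]
```

View pics/w8c.png

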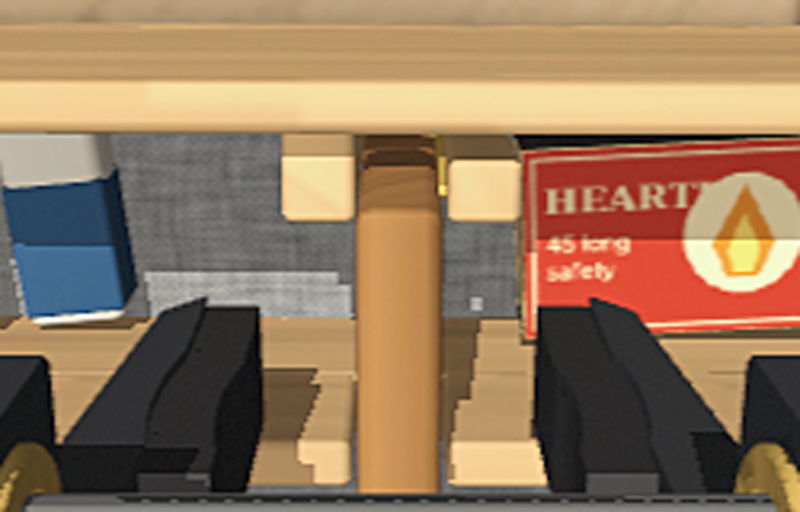

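View pics/w5d.png

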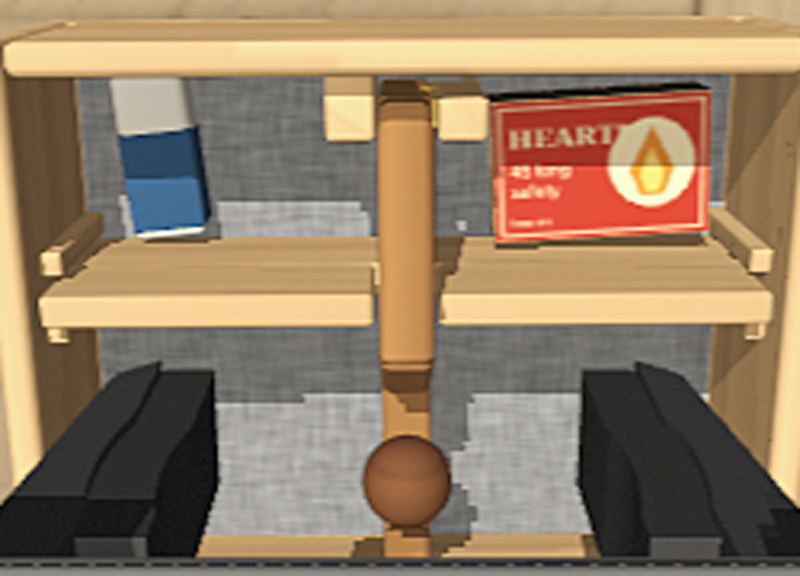

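>>> send_rows(series=[{"delta_pos": [0, 0, 0.3], "turn": 0, "jaw": 0.55}, {"delta_pos": [0, 0, 0.6], "turn": 0, "jaw": 0.55}, {"delta_pos": [0, 0, 0.9], "turn": 0, "jaw": 0.55}, {"delta_pos": [0, 0, 1.2], "turn": 0, "jaw": 0.55}, {"delta_pos": [0, 0, 1.4], "turn": 0, "jaw": 0.55}, {"delta_pos": [0, 0, 1.4], "turn": 0, "jaw": 0.55}])

```text
clock: 5.93
tool_pos: [0.6231, 0.0058, 0.0262]
eef_rot: [1.0, 0.003, -0.0, 0.0]
contact_force: [-0.5, 0.4, 0.4]
opening: 0.448
```

>>> send_rows(series=[{"delta_pos": [0, 0, 0.2], "turn": 0, "jaw": 1}, {"delta_pos": [0, 0, 0.2], "turn": 0, "jaw": 1}, {"delta_pos": [0, 0, 0.2], "turn": 0, "jaw": 1}, {"delta_pos": [0, 0, 0.2], "turn": 0, "jaw": 1}, {"delta_pos": [0, 0, 0.2], "turn": 0, "jaw": 1}, {"delta_pos": [0, 0, 0.2], "turn": 0, "jaw": 1}], force=58)

```text
clock: 6.43
tool_pos: [0.6234, 0.0059, 0.0248]
eef_rot: [1.0, 0.003, -0.0, 0.0]
contact_force: [-0.6, 0.0, 0.5]
opening: 0.131
```

Run:
```python
from h import *
st();snap('wrist','w9')
```

```text
{'clock': 6.433, 'q': [0.12, 0.967, -0.372, 1.685, 0.561, 0.598, -0.572], 'tool_pos': [0.623, 0.006, 0.025], 'eef_rot': [1.0, 0.003, -0.0, 0.0], 'contact_force': [-0.636, 0.04, 0.547], 'moment': [-0.042, 0.014, -0.088], 'opening': 0.131}
```

View pics/w9.png

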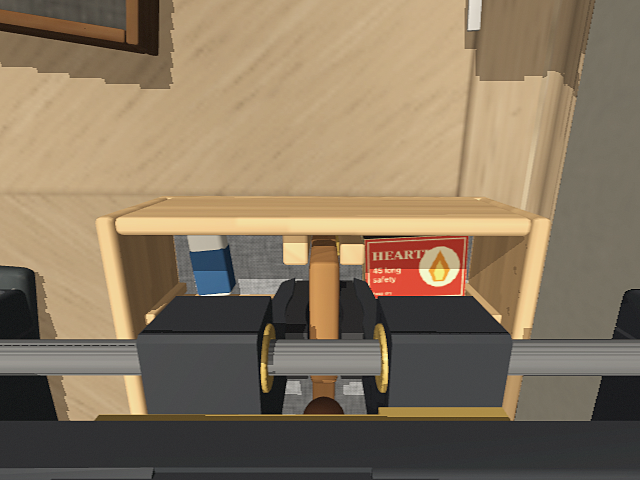

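The plank is held: the opening reads 0.131, about 11.5 mm. Pulling the left end up while watching the force.

>>> send_rows(series=[{"delta_pos": [0, 0, -0.05], "turn": 0, "jaw": 1}, {"delta_pos": [0, 0, -0.1], "turn": 0, "jaw": 1}, {"delta_pos": [0, 0, -0.15], "turn": 0, "jaw": 1}, {"delta_pos": [0, 0, -0.2], "turn": 0, "jaw": 1}, {"delta_pos": [0, 0, -0.2], "turn": 0, "jaw": 1}])

```text
clock: 6.9
tool_pos: [0.6227, 0.0057, 0.0263]
eef_rot: [1.0, 0.003, -0.001, 0.0]
contact_force: [-0.9, 0.4, -4.1]
opening: 0.132
```

>>> send_rows(series=[{"delta_pos": [0, 0, -0.05], "turn": 0, "jaw": 1}, {"delta_pos": [0, 0, -0.1], "turn": 0, "jaw": 1}, {"delta_pos": [0, 0, -0.15], "turn": 0, "jaw": 1}, {"delta_pos": [0, 0, -0.2], "turn": 0, "jaw": 1}])

```text
clock: 7.23
tool_pos: [0.6229, 0.0056, 0.0285]
eef_rot: [1.0, 0.003, -0.001, 0.0]
contact_force: [-1.7, -0.6, -5.4]
opening: 0.132
```

>>> send_rows(series=[{"delta_pos": [0, 0, -0.05], "turn": 0, "jaw": 1}, {"delta_pos": [0, 0, -0.1], "turn": 0, "jaw": 1}, {"delta_pos": [0, 0, -0.15], "turn": 0, "jaw": 1}, {"delta_pos": [0, 0, -0.2], "turn": 0, "jaw": 1}])

```text
clock: 7.57
tool_pos: [0.623, 0.0053, 0.0304]
eef_rot: [1.0, 0.003, -0.0, 0.0]
contact_force: [-2.0, -2.2, -6.6]
opening: 0.132
```

>>> send_rows(series=[{"delta_pos": [0, 0.05, -0.1], "turn": 0, "jaw": 1}, {"delta_pos": [0, 0.1, -0.2], "turn": 0, "jaw": 1}, {"delta_pos": [0, 0.15, -0.3], "turn": 0, "jaw": 1}, {"delta_pos": [0, 0.15, -0.3], "turn": 0, "jaw": 1}])

```text
clock: 7.9
tool_pos: [0.6235, 0.0041, 0.034]
eef_rot: [1.0, 0.003, 0.0, 0.0]
contact_force: [-1.9, -1.3, -5.8]
opening: 0.132
```

Run:
```python
from h import *
st();snap('wrist','w10');snap('top','t10')
```

```text
{'clock': 7.9, 'q': [0.127, 0.953, -0.381, 1.684, 0.554, 0.614, -0.563], 'tool_pos': [0.624, 0.004, 0.034], 'eef_rot': [1.0, 0.003, 0.0, 0.0], 'contact_force': [-1.876, -1.25, -5.836], 'moment': [0.271, 0.526, -0.146], 'opening': 0.132}
```

View pics/w10.png

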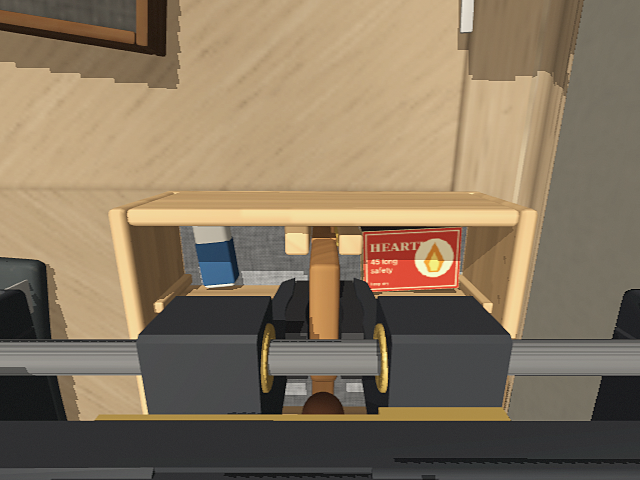

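Left is slack: it rose 9 mm with under 7 N, and the plank end stays at row ~240 relative to the fingers. I'll add 1 mm, then let go gently.

>>> send_rows(series=[{"delta_pos": [0, 0.05, -0.05], "turn": 0, "jaw": 1}, {"delta_pos": [0, 0.05, -0.1], "turn": 0, "jaw": 1}, {"delta_pos": [0, 0.05, -0.1], "turn": 0, "jaw": 1}])

```text
clock: 8.25
tool_pos: [0.6235, 0.0038, 0.0348]
eef_rot: [1.0, 0.003, 0.0, 0.0]
contact_force: [-2.5, -0.4, -6.2]
opening: 0.129
```

>>> send_rows(series=[{"delta_pos": [0, 0, 0], "turn": 0, "jaw": 0.5}, {"delta_pos": [0, 0, 0], "turn": 0, "jaw": 0.5}, {"delta_pos": [0, 0, 0], "turn": 0, "jaw": 0.5}, {"delta_pos": [0, 0, 0], "turn": 0, "jaw": 0.5}])

```text
clock: 8.58
tool_pos: [0.625, 0.0044, 0.0356]
eef_rot: [1.0, 0.003, 0.002, -0.0]
contact_force: [-0.1, 1.0, 0.2]
opening: 0.406
```

Run:
```python
from h import *
st();P=vision.camera_params('wrist');im=snap('wrist','w11')
cv2.imwrite('pics/w11c.png',cv2.resize(im[185:425,200:450],None,fx=3,fy=2.5,interpolation=cv2.INTER_CUBIC))
for z in (.072,.082,.084): print(z,proj('wrist',[.623,.031,z],P).round(1))
print(proj('wrist',[.623,-.06,.058],P))
```

```text
{'clock': 8.583, 'q': [0.128, 0.951, -0.382, 1.682, 0.554, 0.615, -0.562], 'tool_pos': [0.625, 0.004, 0.036], 'eef_rot': [1.0, 0.003, 0.002, -0.0], 'contact_force': [-0.123, 1.032, 0.193], 'moment': [-0.041, -0.072, -0.037], 'opening': 0.406}
0.072 [319.9 251.3]
0.082 [319.6 259.3]
0.084 [319.6 261.1]
[319.46072047 409.11752966]
```

View pics/w11c.png

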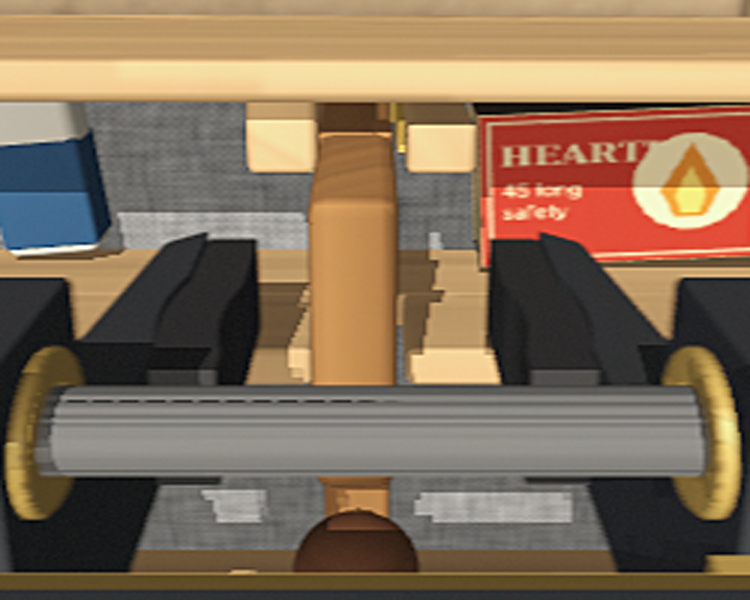

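>>> send_rows(series=[{"delta_pos": [-0.1, 0, -2], "turn": 0, "jaw": 0.5}, {"delta_pos": [-0.1, 0, -4.5], "turn": 0, "jaw": 0.5}, {"delta_pos": [-0.1, 3.5, -5], "turn": 0, "jaw": 0.5}, {"delta_pos": [-0.1, 7, -5], "turn": 0, "jaw": 0.5}, {"delta_pos": [-0.1, 10.5, -5], "turn": 0, "jaw": 0.5}, {"delta_pos": [-0.1, 13, -5], "turn": 0, "jaw": 0.5}, {"delta_pos": [-0.1, 13, -5], "turn": 0, "jaw": 0.5}, {"delta_pos": [-0.1, 13, -5], "turn": 0, "jaw": 0.5}])

```text
clock: 9.3
tool_pos: [0.6233, -0.1287, 0.0848]
eef_rot: [1.0, 0.001, 0.0, 0.001]
contact_force: [-0.6, 1.3, -0.4]
opening: 0.502
```

Run:
```python
from h import *
vision.snapshot('top');st();P=vision.camera_params('wrist');im=snap('wrist','w12')
go([.623,-.1255,.025],.006)
print(proj('wrist',[.623,-.06,.058],P),proj('wrist',[.623,-.1,.072],P))
```

```text
{'clock': 9.35, 'q': [0.369, 0.9, -0.452, 1.625, 0.53, 0.741, -0.327], 'tool_pos': [0.624, -0.126, 0.085], 'eef_rot': [1.0, 0.003, 0.001, -0.0], 'contact_force': [-0.009, 0.075, 0.447], 'moment': [0.029, -0.068, -0.029], 'opening': 0.501}
delta cm [-0.08  0.12  6.  ] turn 0.08 rows 1.4 | a0 deg 0.4 q7 -0.33 t 9.4
[323.68541956 149.36208624] [323.25296886 225.08011293]
```

View pics/w12.png

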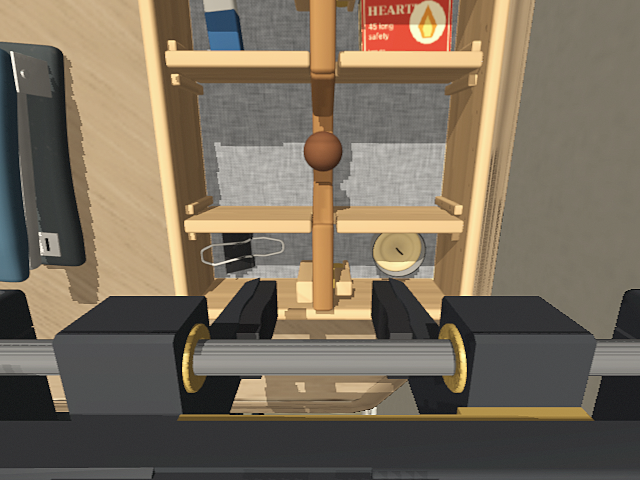

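>>> send_rows(series=[{"delta_pos": [-0.1, 0, 1.5], "turn": 0, "jaw": 0.5}, {"delta_pos": [-0.1, 0, 3], "turn": 0, "jaw": 0.5}, {"delta_pos": [-0.1, 0, 4], "turn": 0, "jaw": 0.5}, {"delta_pos": [-0.1, 0, 5], "turn": 0, "jaw": 0.5}, {"delta_pos": [-0.1, 0, 5.7], "turn": 0, "jaw": 0.5}, {"delta_pos": [-0.1, 0, 6], "turn": 0, "jaw": 0.5}, {"delta_pos": [-0.1, 0, 6], "turn": 0, "jaw": 0.5}])

```text
clock: 9.98
tool_pos: [0.622, -0.1257, 0.024]
eef_rot: [1.0, 0.003, -0.001, -0.0]
contact_force: [-0.6, 0.2, -0.1]
opening: 0.498
```

Run:
```python
from h import *
st();snap('wrist','w13')
```

```text
{'clock': 9.983, 'q': [0.343, 0.982, -0.402, 1.647, 0.581, 0.635, -0.369], 'tool_pos': [0.622, -0.126, 0.024], 'eef_rot': [1.0, 0.003, -0.001, -0.0], 'contact_force': [-0.627, 0.246, -0.066], 'moment': [-0.029, -0.076, -0.044], 'opening': 0.498}
```

View pics/w13.png

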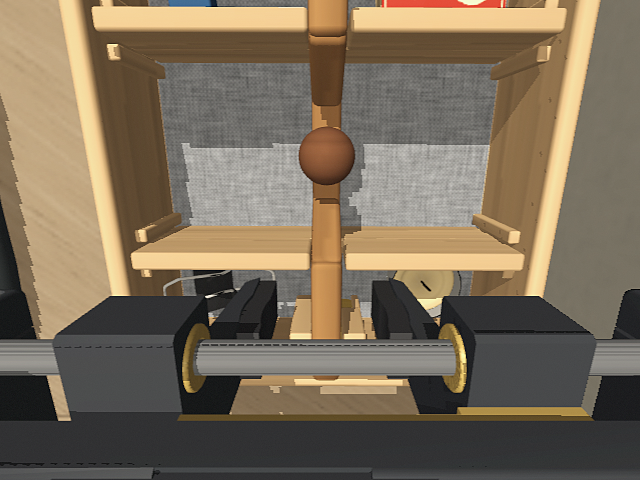

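>>> send_rows(series=[{"delta_pos": [0.1, 0, 0], "turn": 0, "jaw": 1}, {"delta_pos": [0.1, 0, 0], "turn": 0, "jaw": 1}, {"delta_pos": [0.1, 0, 0], "turn": 0, "jaw": 1}, {"delta_pos": [0.1, 0, 0], "turn": 0, "jaw": 1}, {"delta_pos": [0.1, 0, 0], "turn": 0, "jaw": 1}, {"delta_pos": [0.1, 0, -0.1], "turn": 0, "jaw": 1}, {"delta_pos": [0.1, 0, -0.2], "turn": 0, "jaw": 1}], force=60)

```text
clock: 10.62
tool_pos: [0.6229, -0.1261, 0.0263]
eef_rot: [1.0, 0.003, -0.0, -0.0]
contact_force: [1.5, -0.1, -8.3]
opening: 0.13
```

>>> send_rows(series=[{"delta_pos": [0, 0, -0.05], "turn": 0, "jaw": 1}, {"delta_pos": [0, 0, -0.1], "turn": 0, "jaw": 1}, {"delta_pos": [0, 0, -0.1], "turn": 0, "jaw": 1}])

```text
clock: 10.87
tool_pos: [0.6228, -0.1262, 0.0269]
eef_rot: [1.0, 0.003, -0.0, -0.0]
contact_force: [1.3, 0.5, -9.3]
opening: 0.131
```

>>> send_rows(series=[{"delta_pos": [0, 0, -0.05], "turn": 0, "jaw": 1}, {"delta_pos": [0, 0, -0.1], "turn": 0, "jaw": 1}, {"delta_pos": [0, 0, -0.1], "turn": 0, "jaw": 1}])

```text
clock: 11.12
tool_pos: [0.6228, -0.1263, 0.0282]
eef_rot: [1.0, 0.003, -0.0, 0.0]
contact_force: [1.4, -0.1, -12.6]
opening: 0.127
```

>>> send_rows(series=[{"delta_pos": [0, 0, -0.05], "turn": 0, "jaw": 1}, {"delta_pos": [0, 0, -0.1], "turn": 0, "jaw": 1}, {"delta_pos": [0, 0, -0.1], "turn": 0, "jaw": 1}])

```text
clock: 11.37
tool_pos: [0.6229, -0.1263, 0.03]
eef_rot: [1.0, 0.003, -0.0, 0.0]
contact_force: [-0.9, -0.1, -8.8]
opening: 0.134
```

Run:
```python
from h import *
st();snap('wrist','w14')
```

```text
{'clock': 11.367, 'q': [0.346, 0.975, -0.407, 1.643, 0.576, 0.647, -0.365], 'tool_pos': [0.623, -0.126, 0.03], 'eef_rot': [1.0, 0.003, -0.0, 0.0], 'contact_force': [-0.913, -0.065, -8.777], 'moment': [-0.234, -0.119, -0.034], 'opening': 0.134}
```

View pics/w14.png

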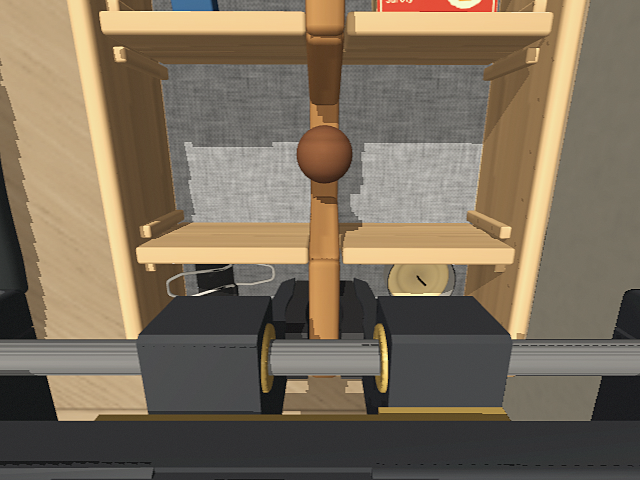

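>>> send_rows(series=[{"delta_pos": [0, 0, -0.05], "turn": 0, "jaw": 1}, {"delta_pos": [0, 0, -0.1], "turn": 0, "jaw": 1}, {"delta_pos": [0, 0, -0.15], "turn": 0, "jaw": 1}, {"delta_pos": [0, 0, -0.2], "turn": 0, "jaw": 1}, {"delta_pos": [0, 0, -0.2], "turn": 0, "jaw": 1}])

```text
clock: 11.83
tool_pos: [0.6229, -0.1264, 0.0319]
eef_rot: [1.0, 0.003, -0.0, 0.0]
contact_force: [-0.3, -0.9, -6.8]
opening: 0.131
```

>>> send_rows(series=[{"delta_pos": [0, 0, -0.05], "turn": 0, "jaw": 1}, {"delta_pos": [0, 0, -0.1], "turn": 0, "jaw": 1}, {"delta_pos": [0, 0, -0.15], "turn": 0, "jaw": 1}, {"delta_pos": [0, 0, -0.2], "turn": 0, "jaw": 1}, {"delta_pos": [0, 0, -0.2], "turn": 0, "jaw": 1}])

```text
clock: 12.25
tool_pos: [0.623, -0.1263, 0.0341]
eef_rot: [1.0, 0.003, -0.0, 0.0]
contact_force: [-2.6, 0.1, -3.3]
opening: 0.131
```

Run:
```python
from h import *
st();snap('wrist','w15')
```

```text
{'clock': 12.25, 'q': [0.348, 0.969, -0.411, 1.643, 0.573, 0.653, -0.362], 'tool_pos': [0.623, -0.126, 0.034], 'eef_rot': [1.0, 0.003, -0.0, 0.0], 'contact_force': [-2.606, 0.142, -3.25], 'moment': [-0.291, 0.451, -0.03], 'opening': 0.131}
```

View pics/w15.png

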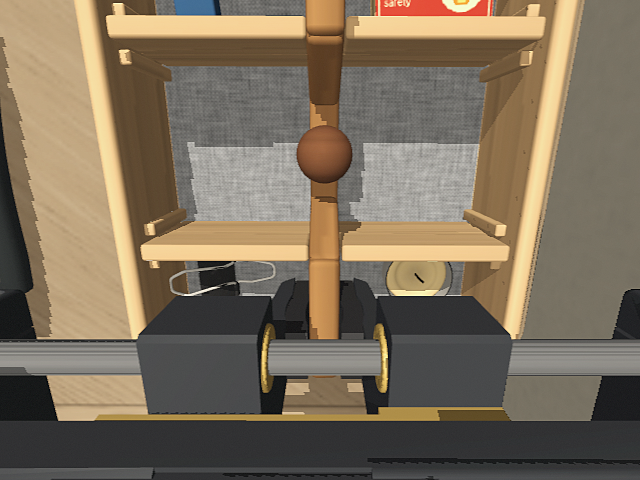

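>>> send_rows(series=[{"delta_pos": [0, 0, -0.1], "turn": 0, "jaw": 1}, {"delta_pos": [0, 0, -0.2], "turn": 0, "jaw": 1}, {"delta_pos": [0, 0, -0.2], "turn": 0, "jaw": 1}])

```text
clock: 12.55
tool_pos: [0.6239, -0.126, 0.0365]
eef_rot: [1.0, 0.003, 0.001, 0.0]
contact_force: [-2.2, -0.1, -1.6]
opening: 0.133
```

>>> send_rows(series=[{"delta_pos": [0, 0, 0], "turn": 0, "jaw": 0.5}, {"delta_pos": [0, 0, 0], "turn": 0, "jaw": 0.5}, {"delta_pos": [0, 0, 0], "turn": 0, "jaw": 0.5}, {"delta_pos": [0, 0, 0], "turn": 0, "jaw": 0.5}])

```text
clock: 12.88
tool_pos: [0.6243, -0.1259, 0.0363]
eef_rot: [1.0, 0.003, 0.001, -0.0]
contact_force: [0.1, -0.1, 0.6]
opening: 0.408
```

Run:
```python
from h import *
st();snap('wrist','w16')
```

```text
{'clock': 12.883, 'q': [0.348, 0.966, -0.413, 1.641, 0.572, 0.655, -0.361], 'tool_pos': [0.624, -0.126, 0.036], 'eef_rot': [1.0, 0.003, 0.001, -0.0], 'contact_force': [0.07, -0.08, 0.592], 'moment': [-0.072, -0.121, 0.035], 'opening': 0.408}
```

View pics/w16.png

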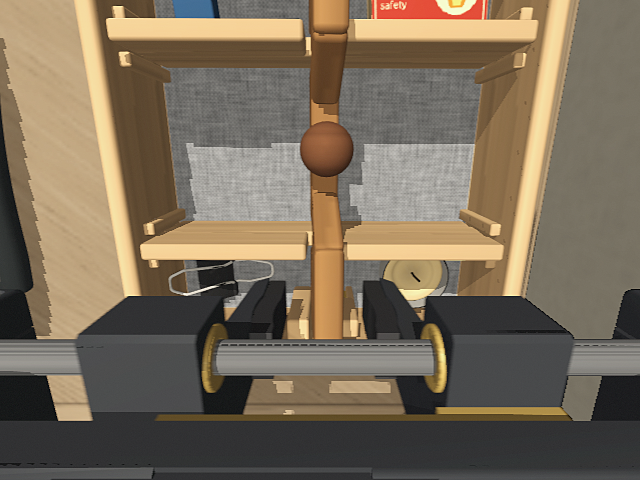

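>>> send_rows(series=[{"delta_pos": [-0.1, 0, -3], "turn": 0, "jaw": 0.4}, {"delta_pos": [-0.1, 0, -6], "turn": 0, "jaw": 0.4}, {"delta_pos": [-0.1, -3, -8], "turn": 0, "jaw": 0.4}, {"delta_pos": [-0.1, -5.5, -10], "turn": 0, "jaw": 0.4}, {"delta_pos": [-0.1, -6.6, -10], "turn": 0, "jaw": 0.4}, {"delta_pos": [-0.1, -6.6, -10], "turn": 0, "jaw": 0.4}, {"delta_pos": [-0.1, -6.6, -10], "turn": 0, "jaw": 0.4}])

```text
clock: 13.52
tool_pos: [0.6214, -0.0607, 0.135]
eef_rot: [1.0, 0.004, -0.001, 0.001]
contact_force: [-0.9, -0.4, 0.1]
opening: 0.6
```

Run:
```python
from h import *
vision.snapshot('top');P=vision.camera_params('wrist');st();im=snap('wrist','w17')
import pickle;pickle.dump(P,open('w17.pkl','wb'))
for zr in(0,.011):
  print([proj('wrist',p,P).round(1).tolist() for p in ([.623,.031,.072+zr],[.623,-.06,.053+zr],[.623,-.151,.072+zr],[.623,-.06,.064+zr])])
```

```text
{'clock': 13.567, 'q': [0.282, 0.821, -0.474, 1.631, 0.482, 0.811, -0.396], 'tool_pos': [0.621, -0.062, 0.134], 'eef_rot': [1.0, 0.002, -0.001, 0.001], 'contact_force': [0.307, -0.226, 0.058], 'moment': [0.003, -0.052, 0.058], 'opening': 0.599}
[[328.4, 103.6], [327.1, 234.3], [326.3, 353.0], [327.1, 238.2]]
[[328.5, 101.6], [327.1, 238.2], [326.3, 361.7], [327.2, 242.5]]
```

View pics/w17.png

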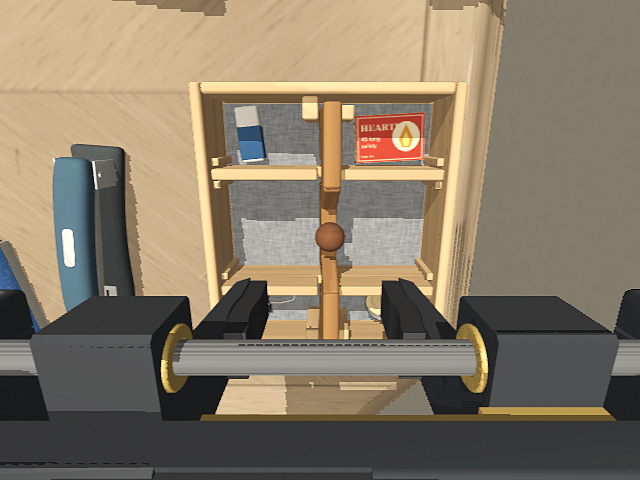

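Run:
```python
from h import *
go([.623,-.126,.085],.006)
```

```text
delta cm [0.2  6.31 4.93] turn -0.13 rows 1.9 | a0 deg 0.2 q7 -0.4 t 13.62
```

>>> send_rows(series=[{"delta_pos": [0.2, 3.2, 2.5], "turn": 0, "jaw": 0.5}, {"delta_pos": [0.2, 6.4, 4.9], "turn": 0, "jaw": 0.5}, {"delta_pos": [0.2, 6.4, 4.9], "turn": 0, "jaw": 0.5}, {"delta_pos": [0.2, 6.4, 4.9], "turn": 0, "jaw": 0.5}, {"delta_pos": [0.2, 6.4, 4.9], "turn": 0, "jaw": 0.5}])

```text
clock: 14.03
tool_pos: [0.6235, -0.1253, 0.0856]
eef_rot: [1.0, 0.002, -0.001, -0.0]
contact_force: [-0.5, 0.2, -0.6]
opening: 0.497
```

Run:
```python
from h import *
vision.snapshot('top');st();im=snap('wrist','w18')
a=cv2.imread('pics/w12.png')
o=np.hstack([a[120:345,240:400],im[120:345,240:400]])
cv2.imwrite('pics/w18c.png',cv2.resize(o,None,fx=2.5,fy=2.5,interpolation=cv2.INTER_CUBIC))
```

```text
{'clock': 14.083, 'q': [0.367, 0.898, -0.454, 1.622, 0.528, 0.746, -0.328], 'tool_pos': [0.624, -0.124, 0.086], 'eef_rot': [1.0, 0.003, -0.0, -0.0], 'contact_force': [-0.012, 0.488, -0.431], 'moment': [-0.032, -0.11, -0.022], 'opening': 0.5}
```

View pics/w18c.png

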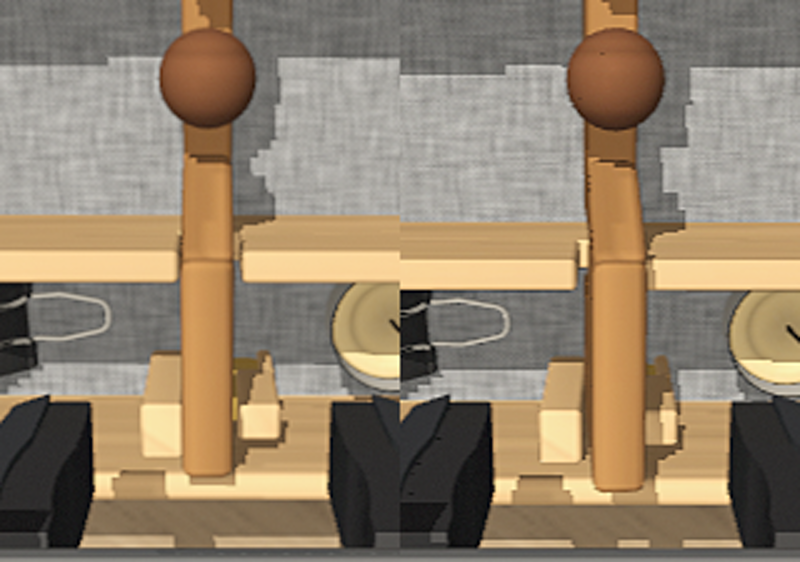

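```bash
python3 - <<'E'
from h import *
P=vision.camera_params('wrist');st()
def pts(zl,zr,y0=-.06):
    th=(zl-zr)/.182; zc=(zl+zr)/2+.008
    f=lambda y,z:[.623,y0+y*np.cos(th)-z*np.sin(th)+0,zc+y*np.sin(th)+z*np.cos(th)]
    return [proj('wrist',f(*p),P).round(1).tolist()[1] for p in ((0,.045),(-.091,.064),(-.05,.064))]
for a in((0,0),(.0115,0),(.0115,.0115),(.0115,.005),(.005,.005),(.0,.005),(0,.0115)): print(a,pts(*a))
print('cross front top edge',proj('wrist',[.65,-.101,.058],P),'clip')
E
python3 - <<'E'
import cv2
a=cv2.imread('pics/w18.png')
cv2.imwrite('pics/w18d.png',cv2.resize(a[0:345,180:500],None,fx=2.3,fy=1.7,interpolation=cv2.INTER_CUBIC))
E
```

```text
{'clock': 14.133, 'q': [0.366, 0.898, -0.455, 1.622, 0.528, 0.747, -0.328], 'tool_pos': [0.625, -0.123, 0.087], 'eef_rot': [1.0, 0.003, 0.0, -0.0], 'contact_force': [-0.174, -0.377, -0.234], 'moment': [-0.037, -0.049, 0.007], 'opening': 0.502}
(0, 0) [154.0, 311.8, 246.2]
(0.0115, 0) [159.5, 317.5, 254.2]
(0.0115, 0.0115) [154.7, 321.4, 252.5]
(0.0115, 0.005) [157.5, 319.2, 253.5]
(0.005, 0.005) [154.3, 315.8, 248.8]
(0.0, 0.005) [152.0, 313.0, 245.1]
(0, 0.0115) [149.1, 314.6, 243.6]
cross front top edge [366.80636298 225.29997889] clip
```

View pics/w18d.png

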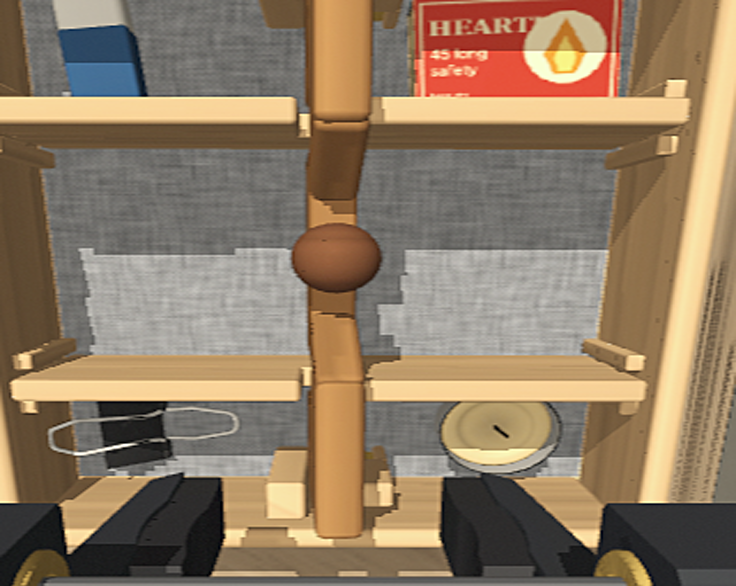

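Comparing w18 with predictions, knob row 151 and end row 315 fit "right end up ~11 mm, left end nearly down". The left end seems to have dropped back, so I'll go and look.

>>> send_rows(series=[{"delta_pos": [-0.2, -3.5, -0.3], "turn": 0, "jaw": 0.5}, {"delta_pos": [-0.2, -7, -0.3], "turn": 0, "jaw": 0.5}, {"delta_pos": [-0.2, -10.5, -0.3], "turn": 0, "jaw": 0.5}, {"delta_pos": [-0.2, -13, -0.3], "turn": 0, "jaw": 0.5}, {"delta_pos": [-0.2, -13, 0], "turn": 0, "jaw": 0.5}, {"delta_pos": [-0.2, -13, 0], "turn": 0, "jaw": 0.5}, {"delta_pos": [-0.2, -13, 0], "turn": 0, "jaw": 0.5}])

```text
clock: 14.72
tool_pos: [0.6215, 0.0055, 0.087]
eef_rot: [1.0, 0.003, 0.0, 0.001]
contact_force: [0.4, -0.8, 0.2]
opening: 0.501
```

Run:
```python
from h import *
vision.snapshot('top');st();P=vision.camera_params('wrist');im=snap('wrist','w19')
cv2.imwrite('pics/w19d.png',cv2.resize(im[150:345,180:480],None,fx=2.6,fy=2.6,interpolation=cv2.INTER_CUBIC))
def pts(zl,zr,y0=-.06):
    th=(zl-zr)/.182; zc=(zl+zr)/2+.008
    f=lambda y,z:[.623,y0+y*np.cos(th)-z*np.sin(th)+0,zc+y*np.sin(th)+z*np.cos(th)]
    return [proj('wrist',f(*p),P).round(1).tolist()[1] for p in ((0,.045),(.091,.064),(.091,0.04))]
for a in((0,0),(.0115,0),(.0115,.0115),(0,.0115)): print(a,pts(*a))
print('cross front top edge',proj('wrist',[.65,-.011,.058],P),'rim',proj('wrist',[.65,.046,.06],P))
go([.623,.0055,.025],.006)
```

```text
{'clock': 14.767, 'q': [0.15, 0.877, -0.425, 1.671, 0.513, 0.706, -0.532], 'tool_pos': [0.622, 0.004, 0.087], 'eef_rot': [1.0, 0.002, 0.0, 0.001], 'contact_force': [-0.988, -0.033, -0.037], 'moment': [-0.055, -0.038, -0.024], 'opening': 0.5}
(0, 0) [346.8, 223.0, 214.2]
(0.0115, 0) [355.4, 235.8, 222.6]
(0.0115, 0.0115) [357.0, 228.0, 218.2]
(0, 0.0115) [348.0, 216.1, 210.5]
cross front top edge [369.19945266 283.35514583] rim [373.78969359 193.13472848]
delta cm [ 0.14 -0.17  6.19] turn -0.12 rows 1.5 | a0 deg 0.2 q7 -0.53 t 14.82
```

View pics/w19d.png

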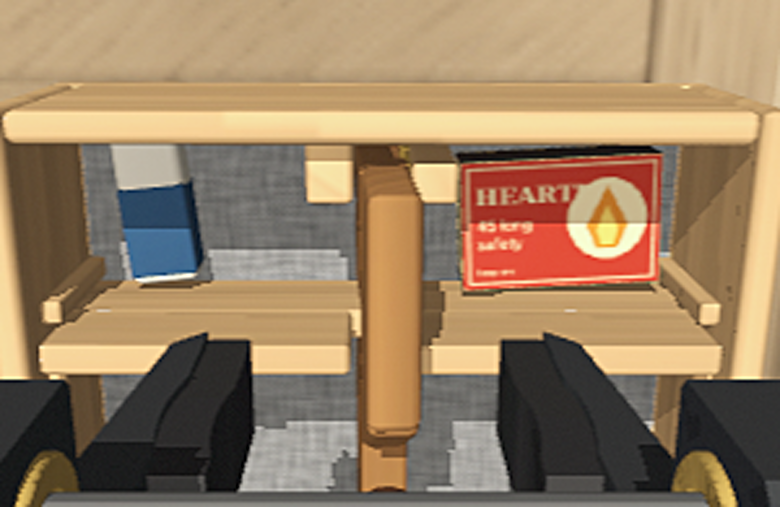

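Finger-width scaling and the rows agree: both ends are up about 11 mm, with the plank shifted about +3 mm in y and tilted slightly in +x. Next I'll go over the knob.

Run:
```python
from h import *
go([.625,-.058,.10],.006)
```

```text
delta cm [ 0.31  6.2  -1.3 ] turn -0.12 rows 1.5 | a0 deg 0.2 q7 -0.53 t 14.82
```

>>> send_rows(series=[{"delta_pos": [0.1, 3, -1.3], "turn": 0, "jaw": 0.5}, {"delta_pos": [0.2, 6, -1.3], "turn": 0, "jaw": 0.5}, {"delta_pos": [0.3, 6.2, -1.3], "turn": 0, "jaw": 0.5}, {"delta_pos": [0.3, 6.2, -1.3], "turn": 0, "jaw": 0.5}, {"delta_pos": [0.3, 6.2, -1.3], "turn": 0, "jaw": 0.5}])

```text
clock: 15.23
tool_pos: [0.6247, -0.0569, 0.0997]
eef_rot: [1.0, 0.002, -0.0, -0.0]
contact_force: [0.0, 0.5, 0.0]
opening: 0.499
```

Run:
```python
from h import *
vision.snapshot('top');s=st();P=vision.camera_params('wrist');im=snap('wrist','w20');st()
for x in (.623,.627): print([proj('wrist',[x,y,z],P).round(1).tolist() for y,z in ((-.06,.053),(-.06,.0645),(-.056,.0645),(.034,.083),(.031,.072))])
print('cross front top edge',proj('wrist',[.65,-.011,.058],P),'rim',proj('wrist',[.65,.046,.06],P))
cv2.imwrite('pics/w20d.png',cv2.resize(im[100:345,180:480],None,fx=2.4,fy=2.4,interpolation=cv2.INTER_CUBIC))
```

```text
{'clock': 15.283, 'q': [0.26, 0.869, -0.45, 1.646, 0.51, 0.746, -0.427], 'tool_pos': [0.625, -0.055, 0.1], 'eef_rot': [1.0, 0.003, -0.0, -0.001], 'contact_force': [0.539, 1.424, -0.389], 'moment': [0.026, -0.074, 0.045], 'opening': 0.503}
{'clock': 15.333, 'q': [0.259, 0.869, -0.451, 1.646, 0.51, 0.746, -0.426], 'tool_pos': [0.625, -0.055, 0.1], 'eef_rot': [1.0, 0.004, -0.0, -0.001], 'contact_force': [-0.292, 0.61, -0.047], 'moment': [-0.06, -0.076, -0.017], 'opening': 0.498}
[[321.6, 257.7], [321.4, 263.6], [321.5, 257.6], [322.0, 101.9], [322.1, 110.2]]
[[327.5, 257.8], [327.7, 263.6], [327.8, 257.7], [329.8, 102.0], [329.4, 110.3]]
cross front top edge [365.69901247 185.29473289] rim [370.14205663  84.25573853]
```

View pics/w20d.png

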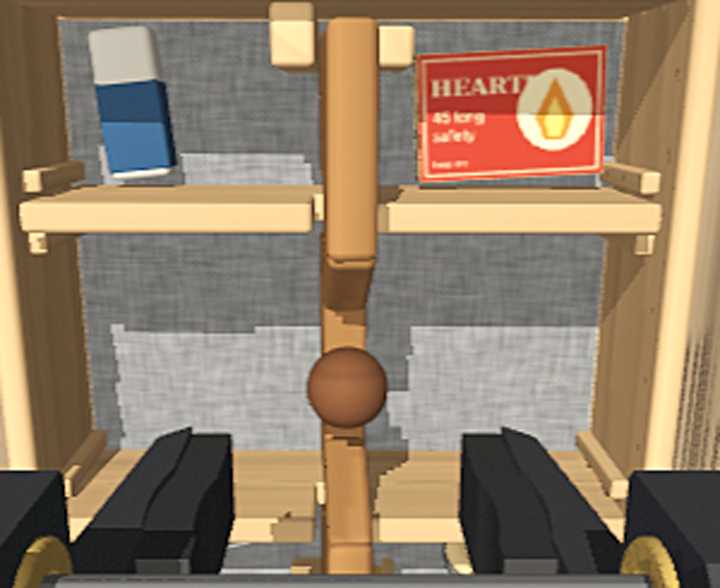

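>>> send_rows(series=[{"delta_pos": [0, 0.35, 2], "turn": 0, "jaw": 0.5}, {"delta_pos": [0, 0.35, 4], "turn": 0, "jaw": 0.5}, {"delta_pos": [0, 0.35, 5], "turn": 0, "jaw": 0.5}, {"delta_pos": [0, 0.35, 5.7], "turn": 0, "jaw": 0.5}, {"delta_pos": [0, 0.35, 6.2], "turn": 0, "jaw": 0.5}, {"delta_pos": [0, 0.35, 6.5], "turn": 0, "jaw": 0.5}, {"delta_pos": [0, 0.35, 6.5], "turn": 0, "jaw": 0.5}])

```text
clock: 15.92
tool_pos: [0.6249, -0.0592, 0.0346]
eef_rot: [1.0, 0.003, -0.0, -0.0]
contact_force: [-1.4, -0.2, -0.2]
opening: 0.499
```

Run:
```python
from h import *
st();im=snap('wrist','w21')
```

```text
{'clock': 15.917, 'q': [0.237, 0.959, -0.397, 1.669, 0.566, 0.631, -0.468], 'tool_pos': [0.625, -0.059, 0.035], 'eef_rot': [1.0, 0.003, -0.0, -0.0], 'contact_force': [-1.352, -0.242, -0.187], 'moment': [-0.051, -0.074, -0.079], 'opening': 0.499}
```

View pics/w21.png

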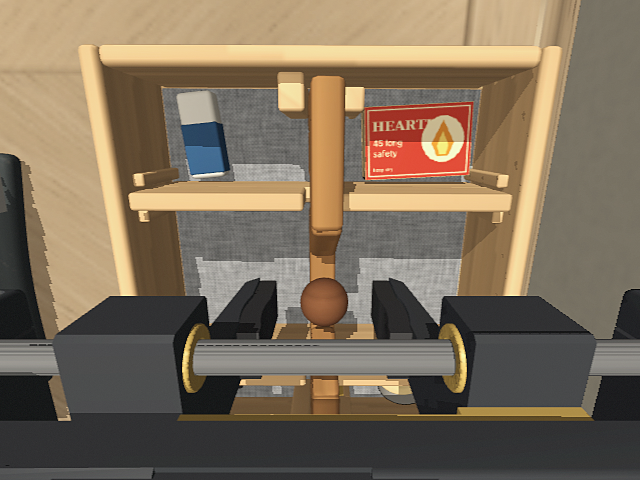

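The knob (324,302) is centred between the fingers. Lowering 4 mm, then gripping it.

>>> send_rows(series=[{"delta_pos": [0, 0, 0.2], "turn": 0, "jaw": 0.5}, {"delta_pos": [0, 0, 0.4], "turn": 0, "jaw": 0.5}, {"delta_pos": [0, 0, 0.4], "turn": 0, "jaw": 1}, {"delta_pos": [0, 0, 0.4], "turn": 0, "jaw": 1}, {"delta_pos": [0, 0, 0.4], "turn": 0, "jaw": 1}, {"delta_pos": [0, 0, 0.4], "turn": 0, "jaw": 1}, {"delta_pos": [0, 0, 0.4], "turn": 0, "jaw": 1}], force=40)

```text
clock: 16.55
tool_pos: [0.625, -0.0597, 0.0308]
eef_rot: [1.0, 0.003, 0.0, 0.0]
contact_force: [0.1, -0.6, -0.3]
opening: 0.225
```

>>> send_rows(series=[{"delta_pos": [0, 0, -0.1], "turn": 0, "jaw": 1}, {"delta_pos": [0, 0, -0.2], "turn": 0, "jaw": 1}, {"delta_pos": [0, 0, -0.3], "turn": 0, "jaw": 1}, {"delta_pos": [0, 0, -0.3], "turn": 0, "jaw": 1}])

```text
clock: 16.88
tool_pos: [0.6249, -0.0596, 0.0338]
eef_rot: [1.0, 0.003, 0.0, -0.0]
contact_force: [1.1, -0.8, -3.5]
opening: 0.22
```

Run:
```python
from h import *
st();im=snap('wrist','w22')
```

```text
{'clock': 16.883, 'q': [0.237, 0.96, -0.396, 1.669, 0.567, 0.629, -0.468], 'tool_pos': [0.625, -0.06, 0.034], 'eef_rot': [1.0, 0.003, 0.0, -0.0], 'contact_force': [1.149, -0.815, -3.478], 'moment': [-0.027, -0.31, 0.04], 'opening': 0.22}
```

View pics/w22.png

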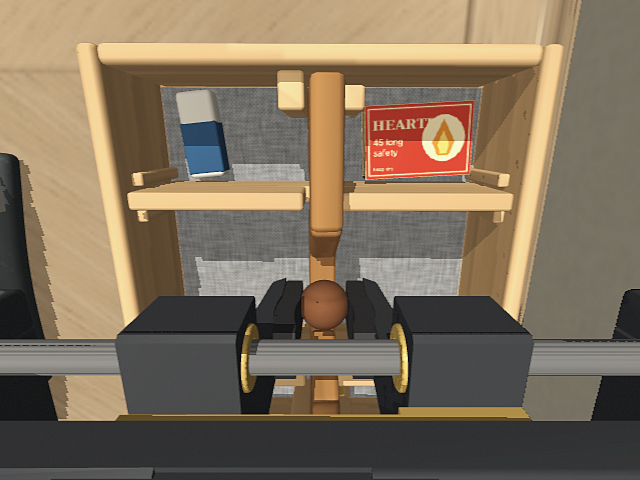

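>>> send_rows(series=[{"delta_pos": [0, 0, -0.2], "turn": 0, "jaw": 1}, {"delta_pos": [0, 0, -0.4], "turn": 0, "jaw": 1}, {"delta_pos": [0, 0, -0.6], "turn": 0, "jaw": 1}, {"delta_pos": [0, 0, -0.8], "turn": 0, "jaw": 1}, {"delta_pos": [0, 0, -1], "turn": 0, "jaw": 1}])

```text
clock: 17.35
tool_pos: [0.6249, -0.0597, 0.0441]
eef_rot: [1.0, 0.003, 0.0, 0.0]
contact_force: [0.5, 0.2, -2.3]
opening: 0.227
```

Run:
```python
from h import *
st();im=snap('wrist','w23')
```

```text
{'clock': 17.35, 'q': [0.241, 0.945, -0.405, 1.667, 0.558, 0.647, -0.461], 'tool_pos': [0.625, -0.06, 0.044], 'eef_rot': [1.0, 0.003, 0.0, 0.0], 'contact_force': [0.452, 0.156, -2.319], 'moment': [-0.049, -0.277, -0.054], 'opening': 0.227}
```

View pics/w23.png

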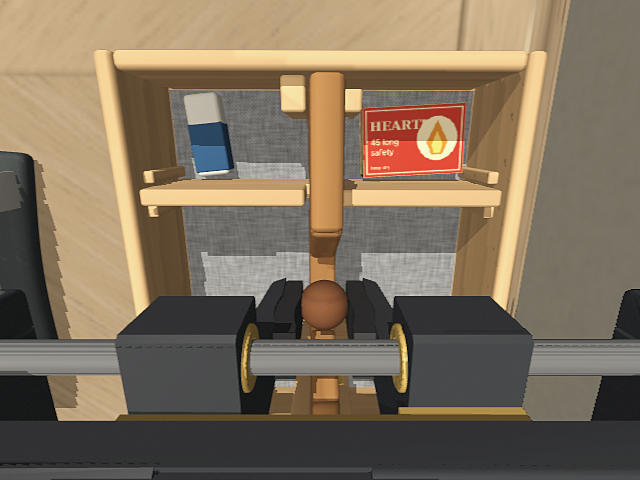

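It is free: the load is 2.3 N, which is just the weight, and the plank stays fixed relative to the gripper. Continuing straight up.

>>> send_rows(series=[{"delta_pos": [0, 0, -0.5], "turn": 0, "jaw": 1}, {"delta_pos": [0, 0, -1], "turn": 0, "jaw": 1}, {"delta_pos": [0, 0, -1.6], "turn": 0, "jaw": 1}, {"delta_pos": [0, 0, -2.2], "turn": 0, "jaw": 1}, {"delta_pos": [0, 0, -2.8], "turn": 0, "jaw": 1}, {"delta_pos": [0, 0, -3.4], "turn": 0, "jaw": 1}, {"delta_pos": [0, 0, -4], "turn": 0, "jaw": 1}, {"delta_pos": [0, 0, -4.5], "turn": 0, "jaw": 1}])

```text
clock: 18.07
tool_pos: [0.6248, -0.0597, 0.0895]
eef_rot: [1.0, 0.003, 0.0, 0.0]
contact_force: [-0.4, -0.0, -2.5]
opening: 0.222
```

>>> send_rows(series=[{"delta_pos": [0, 0, -0.5], "turn": 0, "jaw": 1}, {"delta_pos": [0, 0, -0.8], "turn": 0, "jaw": 1}, {"delta_pos": [0, 0, -1], "turn": 0, "jaw": 1}, {"delta_pos": [0, 0, -1], "turn": 0, "jaw": 1}, {"delta_pos": [0, 0, -1], "turn": 0, "jaw": 1}])

```text
clock: 18.48
tool_pos: [0.6247, -0.0597, 0.0986]
eef_rot: [1.0, 0.003, -0.0, 0.0]
contact_force: [0.4, -0.9, -2.0]
opening: 0.225
```

Run:
```python
from h import *
st();im=snap('wrist','w24');snap('scene','s24')
# tray: knob pose
c,y=np.array([.4985,.2535]),-.139
go([c[0],c[1],.135],y)
```

```text
{'clock': 18.483, 'q': [0.265, 0.871, -0.449, 1.645, 0.512, 0.746, -0.422], 'tool_pos': [0.625, -0.06, 0.099], 'eef_rot': [1.0, 0.003, -0.0, 0.0], 'contact_force': [0.418, -0.914, -2.031], 'moment': [-0.081, -0.052, -0.04], 'opening': 0.225}
delta cm [-12.42 -31.39  -3.66] turn 8.3 rows 8.1 | a0 deg 0.3 q7 -0.42 t 18.58
```

View pics/w24.png

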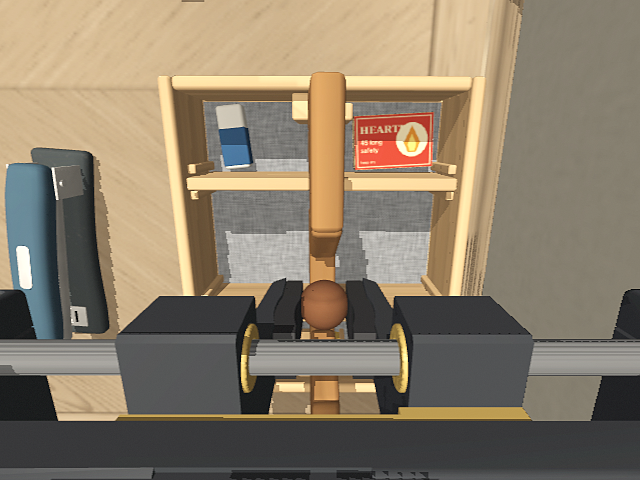

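View pics/s24.png

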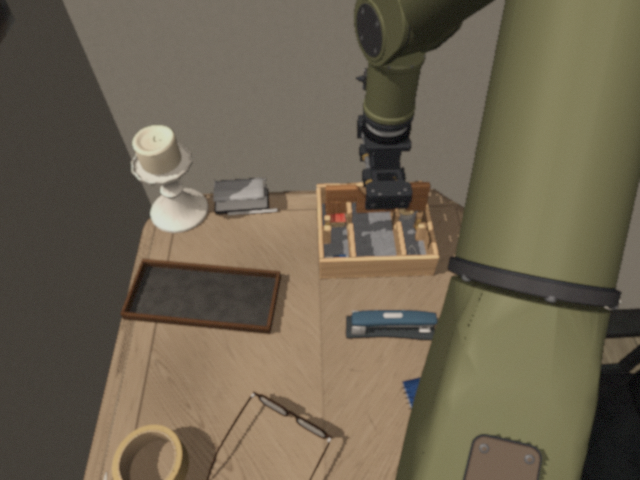

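>>> send_rows(series=[{"delta_pos": [0, -0.5, -1.5], "turn": 0, "jaw": 1}, {"delta_pos": [-0.8, -2, -3.2], "turn": 1, "jaw": 1}, {"delta_pos": [-2, -5, -3.7], "turn": 2, "jaw": 1}, {"delta_pos": [-3.2, -8, -3.7], "turn": 3, "jaw": 1}, {"delta_pos": [-4.4, -11, -3.7], "turn": 4, "jaw": 1}, {"delta_pos": [-5.6, -14, -3.7], "turn": 5, "jaw": 1}, {"delta_pos": [-6.8, -17, -3.7], "turn": 6, "jaw": 1}, {"delta_pos": [-8, -20, -3.7], "turn": 7, "jaw": 1}])

```text
clock: 19.25
tool_pos: [0.5428, 0.1412, 0.1356]
eef_rot: [0.998, -0.059, -0.0, 0.0]
contact_force: [-0.2, 0.6, -1.6]
opening: 0.227
```

Run:
```python
from h import *
st();P=vision.camera_params('wrist');im=snap('wrist','w25')
import pickle;pickle.dump(P,open('w25.pkl','wb'))
go([.4985,.2535,.135],-.139)
```

```text
{'clock': 19.25, 'q': [-0.104, 0.737, -0.395, 1.831, 0.435, 0.66, -0.872], 'tool_pos': [0.543, 0.141, 0.136], 'eef_rot': [0.998, -0.059, -0.0, 0.0], 'contact_force': [-0.241, 0.576, -1.566], 'moment': [0.055, -0.068, 0.04], 'opening': 0.227}
delta cm [-5.16 -9.74  0.21] turn 1.82 rows 2.6 | a0 deg -6.1 q7 -0.88 t 19.3
```

View pics/w25.png

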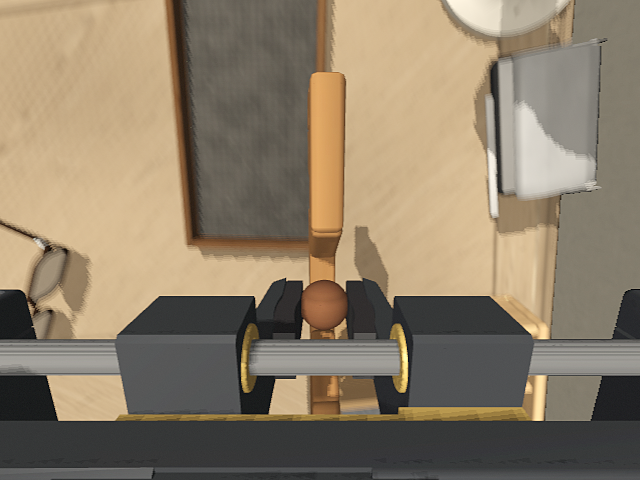

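>>> send_rows(series=[{"delta_pos": [-1.5, -2.9, 0], "turn": 0.5, "jaw": 1}, {"delta_pos": [-3, -5.8, 0.5], "turn": 1, "jaw": 1}, {"delta_pos": [-4.4, -8.3, 1.5], "turn": 1.5, "jaw": 1}, {"delta_pos": [-5.2, -9.7, 3], "turn": 1.8, "jaw": 1}, {"delta_pos": [-5.2, -9.7, 5], "turn": 1.8, "jaw": 1}, {"delta_pos": [-5.2, -9.7, 7], "turn": 1.8, "jaw": 1}, {"delta_pos": [-5.2, -9.7, 8], "turn": 1.8, "jaw": 1}, {"delta_pos": [-5.2, -9.7, 8], "turn": 1.8, "jaw": 1}])

```text
clock: 19.97
tool_pos: [0.5019, 0.2412, 0.0536]
eef_rot: [0.997, -0.074, -0.002, 0.001]
contact_force: [0.0, -0.3, -2.7]
opening: 0.223
```

Run:
```python
from h import *
st();P=vision.camera_params('wrist');im=snap('wrist','w26')
go([.4985,.2535,.0175],-.139)
```

```text
{'clock': 19.967, 'q': [-0.366, 0.856, -0.28, 1.885, 0.479, 0.471, -1.135], 'tool_pos': [0.502, 0.241, 0.054], 'eef_rot': [0.997, -0.074, -0.002, 0.001], 'contact_force': [0.014, -0.271, -2.709], 'moment': [-0.063, -0.099, 0.006], 'opening': 0.223}
delta cm [-0.59 -1.12  3.74] turn -0.5 rows 0.9 | a0 deg -8.5 q7 -1.13 t 20.02
```

View pics/w26.png

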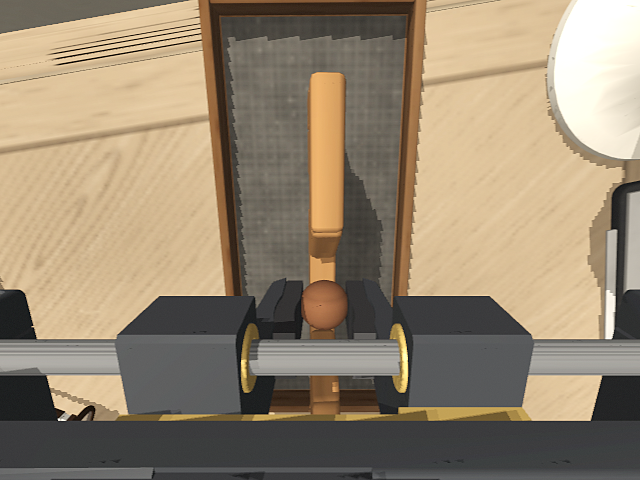

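The divider is over the tray, lengthwise and centred. Lowering it.

>>> send_rows(series=[{"delta_pos": [-0.2, -1, 1], "turn": 0, "jaw": 1}, {"delta_pos": [-0.2, -1, 2], "turn": 0, "jaw": 1}, {"delta_pos": [-0.2, -1, 2.7], "turn": 0, "jaw": 1}, {"delta_pos": [-0.2, -1, 3.1], "turn": 0, "jaw": 1}, {"delta_pos": [-0.2, -1, 3.4], "turn": 0, "jaw": 1}, {"delta_pos": [-0.2, -1, 3.6], "turn": 0, "jaw": 1}, {"delta_pos": [-0.2, -1, 3.6], "turn": 0, "jaw": 1}])

```text
clock: 20.6
tool_pos: [0.5027, 0.2521, 0.0194]
eef_rot: [0.997, -0.074, -0.0, 0.0]
contact_force: [-0.9, 0.7, -2.7]
opening: 0.221
```

>>> send_rows(series=[{"delta_pos": [0, 0, 0.1], "turn": 0, "jaw": 1}, {"delta_pos": [0, 0, 0.2], "turn": 0, "jaw": 1}, {"delta_pos": [0, 0, 0.3], "turn": 0, "jaw": 1}, {"delta_pos": [0, 0, 0.4], "turn": 0, "jaw": 1}, {"delta_pos": [0, 0, 0.4], "turn": 0, "jaw": 1}])

```text
clock: 21.02
tool_pos: [0.5034, 0.2524, 0.0184]
eef_rot: [0.997, -0.074, 0.001, -0.0]
contact_force: [-4.1, -2.9, 19.8]
opening: 0.225
```

>>> send_rows(series=[{"delta_pos": [0, 0, -0.2], "turn": 0, "jaw": 1}, {"delta_pos": [0, 0, -0.3], "turn": 0, "jaw": 1}, {"delta_pos": [0, 0, -0.3], "turn": 0, "jaw": 0.6}, {"delta_pos": [0, 0, -0.3], "turn": 0, "jaw": 0.6}, {"delta_pos": [0, 0, -0.3], "turn": 0, "jaw": 0.5}, {"delta_pos": [0, 0, -0.3], "turn": 0, "jaw": 0.5}, {"delta_pos": [0, 0, -0.3], "turn": 0, "jaw": 0.5}])

```text
clock: 21.6
tool_pos: [0.5028, 0.2525, 0.0185]
eef_rot: [0.997, -0.074, -0.0, 0.0]
contact_force: [-0.1, 0.4, 0.8]
opening: 0.499
```

>>> send_rows(series=[{"delta_pos": [0, 0, -1], "turn": 0, "jaw": 0.5}, {"delta_pos": [0, 0, -3], "turn": 0, "jaw": 0.5}, {"delta_pos": [0, 0, -6], "turn": 0, "jaw": 0.5}, {"delta_pos": [0, 0, -9], "turn": 0, "jaw": 0.5}, {"delta_pos": [0, 0, -11], "turn": 0, "jaw": 0.2}, {"delta_pos": [0, 0, -12], "turn": 0, "jaw": 0.2}])

```text
clock: 22.1
tool_pos: [0.504, 0.2533, 0.1421]
eef_rot: [0.997, -0.074, 0.002, -0.001]
contact_force: [-0.3, 0.1, -0.5]
opening: 0.63
```

Run:
```python
from h import *
st();im=snap('wrist','w27');
go([.426,-.070,.16],-.07)
```

```text
{'clock': 22.1, 'q': [-0.329, 0.725, -0.37, 1.823, 0.401, 0.663, -1.08], 'tool_pos': [0.504, 0.253, 0.142], 'eef_rot': [0.997, -0.074, 0.002, -0.001], 'contact_force': [-0.282, 0.11, -0.463], 'moment': [-0.006, -0.087, 0.02], 'opening': 0.63}
delta cm [-2.98 33.15 -1.89] turn -4.47 rows 8.0 | a0 deg -8.5 q7 -1.08 t 22.15
```

View pics/w27.png

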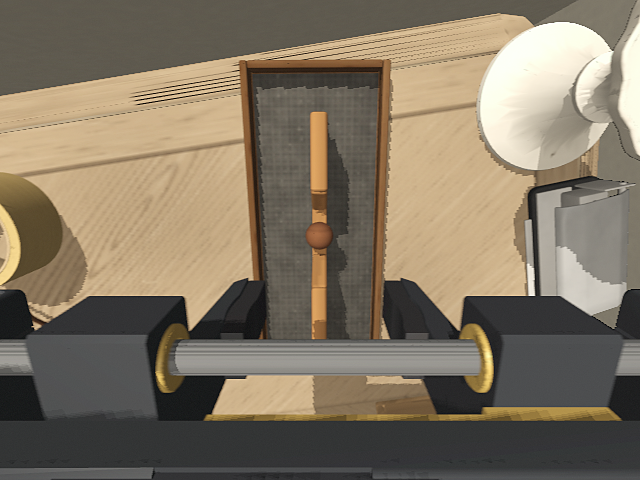

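The divider is standing in the tray (columns 310-328, between walls at 250 and 385). Now the stapler.

>>> send_rows(series=[{"delta_pos": [-0.3, 4, -0.5], "turn": -1, "jaw": 0}, {"delta_pos": [-0.7, 8, -1], "turn": -2, "jaw": 0}, {"delta_pos": [-1.1, 12, -1], "turn": -3, "jaw": 0}, {"delta_pos": [-1.5, 16, -1], "turn": -4, "jaw": 0}, {"delta_pos": [-1.9, 20, -1], "turn": -4.5, "jaw": 0}, {"delta_pos": [-2.3, 24, -1], "turn": -4.5, "jaw": 0}, {"delta_pos": [-2.7, 28, -1], "turn": -4.5, "jaw": 0}, {"delta_pos": [-3, 31, -1], "turn": -4.5, "jaw": 0}])

```text
clock: 22.82
tool_pos: [0.425, -0.0532, 0.1479]
eef_rot: [0.999, -0.036, -0.002, 0.001]
contact_force: [0.8, -0.6, -0.4]
opening: 1.0
```

>>> send_rows(series=[{"delta_pos": [0, 2, 0], "turn": 0, "jaw": 0}, {"delta_pos": [0, 2, 0], "turn": 0, "jaw": 0}, {"delta_pos": [0, 2, 0], "turn": 0, "jaw": 0}])

```text
clock: 23.07
tool_pos: [0.4255, -0.0706, 0.1481]
eef_rot: [0.999, -0.036, -0.001, -0.0]
contact_force: [0.5, 0.9, -0.0]
opening: 1.002
```

Run:
```python
from h import *
vision.snapshot('top');st();P=vision.camera_params('wrist');im=snap('wrist','w28');st()
import pickle;pickle.dump(P,open('w28.pkl','wb'))
go([.424,-.070,.16],-.07)
```

```text
{'clock': 23.117, 'q': [0.327, 0.597, -0.421, 2.189, 0.544, 0.457, -0.594], 'tool_pos': [0.426, -0.069, 0.148], 'eef_rot': [0.999, -0.035, -0.0, -0.0], 'contact_force': [0.601, -0.357, -0.081], 'moment': [-0.053, -0.126, 0.034], 'opening': 1.001}
{'clock': 23.167, 'q': [0.326, 0.597, -0.421, 2.188, 0.545, 0.457, -0.594], 'tool_pos': [0.426, -0.068, 0.148], 'eef_rot': [0.999, -0.034, -0.0, -0.001], 'contact_force': [0.122, 0.759, 0.037], 'moment': [-0.02, -0.059, -0.009], 'opening': 1.0}
delta cm [-0.22  0.17 -1.16] turn 0.14 rows 0.3 | a0 deg -3.9 q7 -0.59 t 23.17
```

View pics/w28.png

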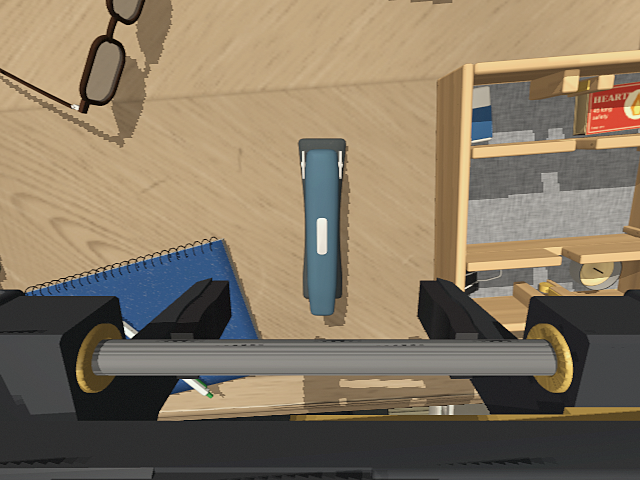

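Run:
```python
from h import *
import pickle;P=pickle.load(open('w28.pkl','rb'))
a=onz('wrist',322,139,.013,P);b=onz('wrist',322,314,.05,P);l=onz('wrist',321.5,236,.056,P)
print(a,b,l)
c=a+(b-a)*(.076/np.linalg.norm((b-a)[:2])); print('centre est',c,np.arctan2((a-b)[0],(a-b)[1]), np.linalg.norm((b-a)[:2]))
```

```text
[0.42918464 0.00346044 0.013     ] [ 0.41914958 -0.14278675  0.05      ] [ 0.42384929 -0.07091326  0.056     ]
centre est [ 0.42398197 -0.07236127  0.03218261] 0.06850969120478587 0.14659107485836223
```

>>> send_rows(series=[{"delta_pos": [-0.2, 0.35, 3], "turn": 0.1, "jaw": 0.3}, {"delta_pos": [-0.2, 0.35, 6.5], "turn": 0.1, "jaw": 0.3}, {"delta_pos": [-0.2, 0.35, 9.5], "turn": 0.1, "jaw": 0.3}, {"delta_pos": [-0.2, 0.35, 11.5], "turn": 0.1, "jaw": 0.3}, {"delta_pos": [-0.2, 0.35, 13], "turn": 0.1, "jaw": 0.3}, {"delta_pos": [-0.2, 0.35, 13.8], "turn": 0.1, "jaw": 0.3}, {"delta_pos": [-0.2, 0.35, 14], "turn": 0.1, "jaw": 0.3}, {"delta_pos": [-0.2, 0.35, 14], "turn": 0.1, "jaw": 0.3}])

```text
clock: 23.83
tool_pos: [0.4211, -0.0714, 0.0111]
eef_rot: [0.999, -0.033, -0.006, 0.001]
contact_force: [-0.9, -1.1, -0.5]
opening: 0.7
```

Run:
```python
from h import *
st();im=snap('wrist','w29')
go([.424,-.072,.006],-.0685)
```

```text
{'clock': 23.833, 'q': [0.163, 0.881, -0.169, 2.274, 1.53, 0.132, -1.541], 'tool_pos': [0.421, -0.071, 0.011], 'eef_rot': [0.999, -0.033, -0.006, 0.001], 'contact_force': [-0.944, -1.07, -0.504], 'moment': [-0.03, -0.041, -0.022], 'opening': 0.7}
delta cm [0.3  0.01 0.45] turn 0.12 rows 0.1 | a0 deg -3.8 q7 -1.55 t 23.88
```

View pics/w29.png

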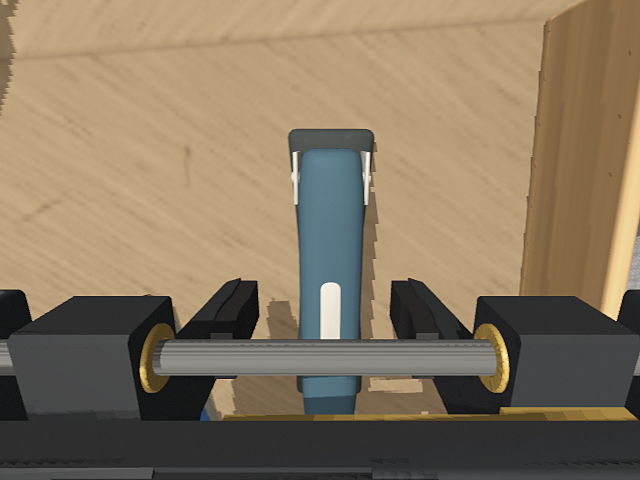

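>>> send_rows(series=[{"delta_pos": [0.3, 0, 0.2], "turn": 0.1, "jaw": 0.4}, {"delta_pos": [0.3, 0, 0.3], "turn": 0.1, "jaw": 0.5}, {"delta_pos": [0.3, 0, 0.3], "turn": 0.1, "jaw": 0.5}], force=25)

```text
clock: 24.13
tool_pos: [0.4238, -0.0728, 0.0086]
eef_rot: [0.999, -0.035, -0.006, 0.001]
contact_force: [0.8, 0.8, -0.3]
opening: 0.506
```

>>> send_rows(series=[{"delta_pos": [0, 0, 0], "turn": 0, "jaw": 1}, {"delta_pos": [0, 0, 0], "turn": 0, "jaw": 1}, {"delta_pos": [0, 0, 0], "turn": 0, "jaw": 1}, {"delta_pos": [0, 0, 0], "turn": 0, "jaw": 1}], force=30)

```text
clock: 24.47
tool_pos: [0.4234, -0.0737, 0.009]
eef_rot: [0.999, -0.036, -0.006, 0.001]
contact_force: [-0.7, 1.1, 1.6]
opening: 0.282
```

Run:
```python
from h import *
st()
```

```text
{'clock': 24.467, 'q': [0.165, 0.886, -0.164, 2.266, 1.511, 0.129, -1.523], 'tool_pos': [0.423, -0.074, 0.009], 'eef_rot': [0.999, -0.036, -0.006, 0.001], 'contact_force': [-0.669, 1.068, 1.57], 'moment': [0.079, 0.037, -0.054], 'opening': 0.282}
```

>>> send_rows(series=[{"delta_pos": [0, 0, -0.3], "turn": 0, "jaw": 1}, {"delta_pos": [0, 0, -1], "turn": 0, "jaw": 1}, {"delta_pos": [0, 0, -3], "turn": 0, "jaw": 1}, {"delta_pos": [0, 0, -5], "turn": 0, "jaw": 1}, {"delta_pos": [0, 0, -7], "turn": 0, "jaw": 1}, {"delta_pos": [0, 0, -9], "turn": 0, "jaw": 1}, {"delta_pos": [0, 0, -11], "turn": 0, "jaw": 1}, {"delta_pos": [0, 0, -12], "turn": 0, "jaw": 1}])

```text
clock: 25.13
tool_pos: [0.4249, -0.074, 0.1305]
eef_rot: [0.999, -0.036, -0.005, 0.001]
contact_force: [-0.1, 0.8, -3.0]
opening: 0.287
```

Run:
```python
from h import *
st();im=snap('wrist','w30')
go([.622,-.060,.13],np.pi/2+.005)
```

```text
{'clock': 25.133, 'q': [0.453, 0.67, -0.617, 2.191, 0.796, 0.528, -0.853], 'tool_pos': [0.425, -0.074, 0.13], 'eef_rot': [0.999, -0.036, -0.005, 0.001], 'contact_force': [-0.092, 0.811, -2.996], 'moment': [-0.008, -0.13, 0.028], 'opening': 0.287}
delta cm [19.49 -2.82 -0.05] turn 85.57 rows 4.7 | a0 deg -4.1 q7 -0.85 t 25.18
```

View pics/w30.png

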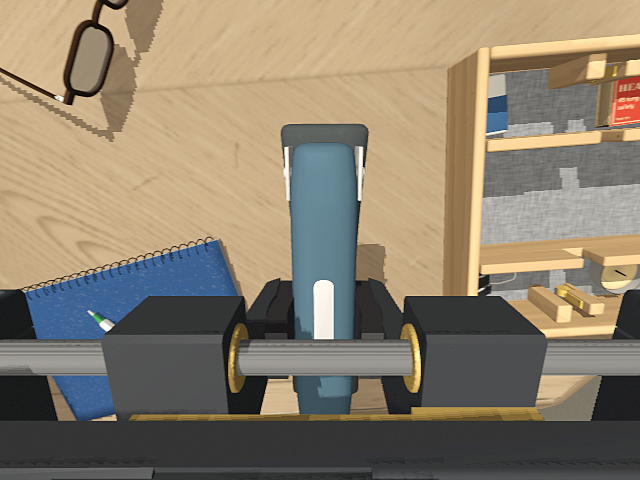

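>>> send_rows(series=[{"delta_pos": [1.6, -0.2, 0], "turn": 5, "jaw": 1}, {"delta_pos": [3.2, -0.4, 0], "turn": 11, "jaw": 1}, {"delta_pos": [4.8, -0.6, 0], "turn": 17, "jaw": 1}, {"delta_pos": [6.4, -0.9, 0], "turn": 23, "jaw": 1}, {"delta_pos": [8, -1.1, 0], "turn": 29, "jaw": 1}, {"delta_pos": [9.6, -1.4, 0], "turn": 35, "jaw": 1}, {"delta_pos": [11.2, -1.6, 0], "turn": 41, "jaw": 1}, {"delta_pos": [12.8, -1.8, 0], "turn": 47, "jaw": 1}])

```text
clock: 25.85
tool_pos: [0.5535, -0.0652, 0.1262]
eef_rot: [0.901, -0.434, -0.006, 0.004]
contact_force: [-0.1, -0.4, -3.0]
opening: 0.285
```

Run:
```python
from h import *
st()
go([.622,-.060,.13],np.pi/2+.005)
```

```text
{'clock': 25.85, 'q': [0.292, 0.76, -0.441, 1.834, 0.494, 0.674, -1.338], 'tool_pos': [0.554, -0.065, 0.126], 'eef_rot': [0.901, -0.434, -0.006, 0.004], 'contact_force': [-0.067, -0.364, -3.03], 'moment': [-0.038, -0.033, -0.025], 'opening': 0.285}
delta cm [ 3.86 -5.67 -0.48] turn 38.32 rows 1.6 | a0 deg -51.4 q7 -1.34 t 25.85
```

>>> send_rows(series=[{"delta_pos": [0.7, -1, -0.1], "turn": 6, "jaw": 1}, {"delta_pos": [1.4, -2, -0.2], "turn": 12, "jaw": 1}, {"delta_pos": [2.1, -3, -0.3], "turn": 18, "jaw": 1}, {"delta_pos": [2.8, -4, -0.4], "turn": 24, "jaw": 1}, {"delta_pos": [3.4, -5, -0.5], "turn": 30, "jaw": 1}, {"delta_pos": [3.9, -5.7, -0.5], "turn": 36, "jaw": 1}, {"delta_pos": [3.9, -5.7, -0.5], "turn": 38.3, "jaw": 1}, {"delta_pos": [3.9, -5.7, -0.5], "turn": 38.3, "jaw": 1}])

```text
clock: 26.52
tool_pos: [0.6221, -0.0595, 0.1301]
eef_rot: [0.711, -0.704, -0.004, 0.006]
contact_force: [-0.6, 0.1, -3.9]
opening: 0.286
```

Run:
```python
from h import *
vision.snapshot('top');st();P=vision.camera_params('wrist');im=snap('wrist','w31');E=np.array(P['extrinsics']);print((-E[:3,:3].T@E[:3,3]).round(3))
go([.622,-.060,.13],np.pi/2+.005)
for n,p in (('org -x outer rim L/R',[.529,.046,.06]),('',[.529,-.166,.06]),('+x',[.715,.046,.06]),('',[.715,-.166,.06]),('crossL',[.62,-.015,.058]),('crossR',[.62,-.105,.058])): print(n,proj('wrist',p,P).round(1))
```

```text
{'clock': 26.567, 'q': [0.167, 0.806, -0.269, 1.626, 0.285, 0.762, -1.792], 'tool_pos': [0.622, -0.06, 0.13], 'eef_rot': [0.711, -0.703, -0.004, 0.006], 'contact_force': [0.221, -0.479, -3.794], 'moment': [0.012, 0.008, 0.005], 'opening': 0.282}
[ 0.694 -0.059  0.298]
delta cm [ 0.03 -0.05  0.04] turn 0.41 rows 0.0 | a0 deg -89.3 q7 -1.79 t 26.62
org -x outer rim L/R [190.5 349.2]
 [452.2 351.5]
+x [162.  101.9]
 [486.4 106.4]
crossL [262.1 241.6]
crossR [383.8 242.9]
```

View pics/w31.png

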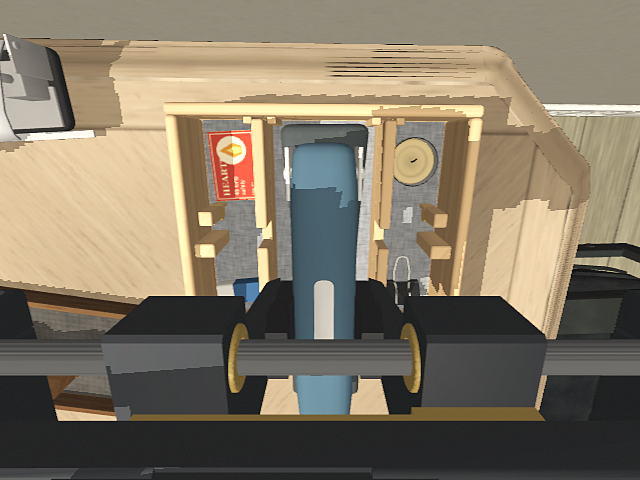

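Run:
```python
from h import *
P=vision.camera_params('wrist');s=st()
z=s['tool_pos'][2]-.009
for u,v in ((283,126),(367,126),(325,125)): print(onz('wrist',u,v,z+.013,P).round(4))
print('ref pick: base end before', )
import pickle
```

```text
{'clock': 26.617, 'q': [0.168, 0.805, -0.269, 1.627, 0.285, 0.763, -1.791], 'tool_pos': [0.622, -0.06, 0.13], 'eef_rot': [0.711, -0.703, -0.004, 0.006], 'contact_force': [-0.031, -0.054, -3.066], 'moment': [0.043, 0.001, -0.001], 'opening': 0.286}
[ 0.6988 -0.0407  0.1344]
[ 0.6993 -0.0792  0.1344]
[ 0.6995 -0.0599  0.1344]
ref pick: base end before
```

>>> send_rows(series=[{"delta_pos": [0, 0, 1], "turn": 0.4, "jaw": 1}, {"delta_pos": [0, 0, 3], "turn": 0.4, "jaw": 1}, {"delta_pos": [0, 0, 5], "turn": 0.4, "jaw": 1}, {"delta_pos": [0, 0, 6.5], "turn": 0.4, "jaw": 1}, {"delta_pos": [0, 0, 7], "turn": 0.4, "jaw": 1}, {"delta_pos": [0, 0, 7], "turn": 0.4, "jaw": 1}])

```text
clock: 27.12
tool_pos: [0.6201, -0.0598, 0.0595]
eef_rot: [0.708, -0.706, -0.005, 0.006]
contact_force: [0.7, 0.3, -3.2]
opening: 0.281
```

Run:
```python
from h import *
st();im=snap('wrist','w32');go([.6225,-.060,.02],np.pi/2+.005)
```

```text
{'clock': 27.117, 'q': [0.149, 0.903, -0.234, 1.666, 0.319, 0.626, -1.829], 'tool_pos': [0.62, -0.06, 0.06], 'eef_rot': [0.708, -0.706, -0.005, 0.006], 'contact_force': [0.748, 0.346, -3.197], 'moment': [-0.066, -0.019, -0.026], 'opening': 0.281}
delta cm [ 0.02 -0.17  4.08] turn -0.08 rows 1.0 | a0 deg -89.8 q7 -1.83 t 27.17
```

View pics/w32.png

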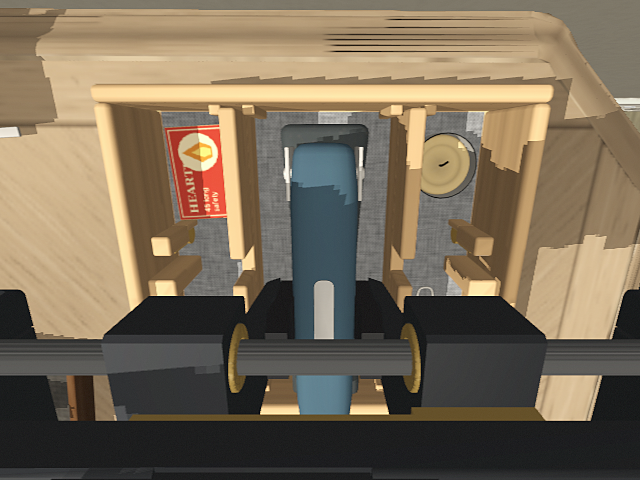

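>>> send_rows(series=[{"delta_pos": [0, -0.15, 0.8], "turn": 0, "jaw": 1}, {"delta_pos": [0, -0.15, 1.8], "turn": 0, "jaw": 1}, {"delta_pos": [0, -0.15, 2.8], "turn": 0, "jaw": 1}, {"delta_pos": [0, -0.15, 3.4], "turn": 0, "jaw": 1}, {"delta_pos": [0, -0.15, 3.7], "turn": 0, "jaw": 1}, {"delta_pos": [0, -0.15, 3.7], "turn": 0, "jaw": 1}])

```text
clock: 27.67
tool_pos: [0.6222, -0.0597, 0.0234]
eef_rot: [0.708, -0.706, -0.004, 0.005]
contact_force: [-0.2, -0.6, -2.4]
opening: 0.285
```

>>> send_rows(series=[{"delta_pos": [0, 0, 0.2], "turn": 0, "jaw": 1}, {"delta_pos": [0, 0, 0.35], "turn": 0, "jaw": 1}, {"delta_pos": [0, 0, 0.45], "turn": 0, "jaw": 1}, {"delta_pos": [0, 0, 0.45], "turn": 0, "jaw": 1}])

```text
clock: 28.0
tool_pos: [0.623, -0.0597, 0.02]
eef_rot: [0.708, -0.706, -0.003, 0.005]
contact_force: [0.7, -0.6, -2.8]
opening: 0.283
```

Run:
```python
from h import *
st();im=snap('wrist','w33')
```

```text
{'clock': 28.0, 'q': [0.137, 0.963, -0.212, 1.671, 0.338, 0.556, -1.845], 'tool_pos': [0.623, -0.06, 0.02], 'eef_rot': [0.708, -0.706, -0.003, 0.005], 'contact_force': [0.741, -0.611, -2.773], 'moment': [0.024, -0.024, -0.021], 'opening': 0.283}
```

View pics/w33.png

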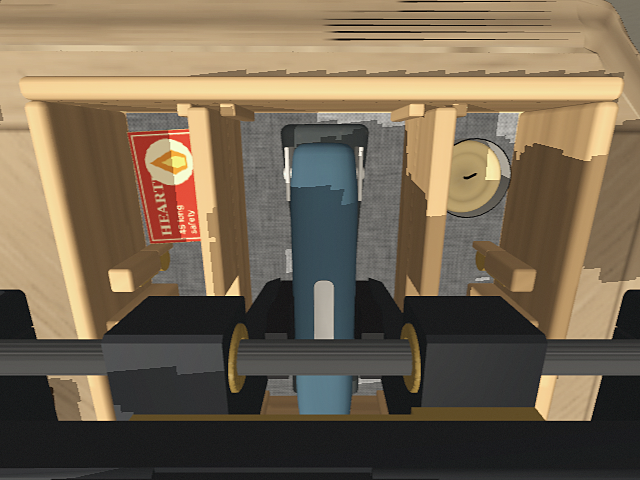

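Still hanging at z = 0.020. Going down in 1 mm steps until it touches.

>>> send_rows(series=[{"delta_pos": [0, 0, 0.1], "turn": 0, "jaw": 1}, {"delta_pos": [0, 0, 0.2], "turn": 0, "jaw": 1}, {"delta_pos": [0, 0, 0.3], "turn": 0, "jaw": 1}, {"delta_pos": [0, 0, 0.3], "turn": 0, "jaw": 1}])

```text
clock: 28.38
tool_pos: [0.6229, -0.0597, 0.0172]
eef_rot: [0.708, -0.706, -0.003, 0.005]
contact_force: [0.3, -0.1, -1.8]
opening: 0.282
```

>>> send_rows(series=[{"delta_pos": [0, 0, 0.1], "turn": 0, "jaw": 1}, {"delta_pos": [0, 0, 0.2], "turn": 0, "jaw": 1}, {"delta_pos": [0, 0, 0.2], "turn": 0, "jaw": 1}])

```text
clock: 28.63
tool_pos: [0.6229, -0.0599, 0.017]
eef_rot: [0.708, -0.706, -0.003, 0.005]
contact_force: [-3.9, -0.6, 13.2]
opening: 0.281
```

>>> send_rows(series=[{"delta_pos": [0, 0, -0.2], "turn": 0, "jaw": 1}, {"delta_pos": [0, 0, -0.2], "turn": 0, "jaw": 0.6}, {"delta_pos": [0, 0, -0.2], "turn": 0, "jaw": 0.6}, {"delta_pos": [0, 0, -0.2], "turn": 0, "jaw": 0.6}, {"delta_pos": [0, 0, -0.2], "turn": 0, "jaw": 0.6}])

```text
clock: 29.05
tool_pos: [0.623, -0.0597, 0.0168]
eef_rot: [0.708, -0.706, -0.003, 0.005]
contact_force: [-0.2, -0.6, -0.6]
opening: 0.397
```

>>> send_rows(series=[{"delta_pos": [0, 0, -0.5], "turn": 0, "jaw": 0.6}, {"delta_pos": [0, 0, -1.5], "turn": 0, "jaw": 0.6}, {"delta_pos": [0, 0, -3], "turn": 0, "jaw": 0.6}, {"delta_pos": [0, 0, -5], "turn": 0, "jaw": 0.6}, {"delta_pos": [0, 0, -8], "turn": 0, "jaw": 0.6}, {"delta_pos": [0, 0, -11], "turn": 0, "jaw": 0.6}, {"delta_pos": [0, 0, -14], "turn": 0, "jaw": 0.6}, {"delta_pos": [0, 0, -16], "turn": 0, "jaw": 0.6}])

```text
clock: 29.72
tool_pos: [0.626, -0.0594, 0.181]
eef_rot: [0.708, -0.706, -0.002, 0.003]
contact_force: [0.1, -0.1, -0.7]
opening: 0.397
```

Run:
```python
from h import *
vision.snapshot('top');st();P=vision.camera_params('wrist');im=snap('wrist','w34');snap('top','t34');snap('scene','s34')
```

```text
{'clock': 29.767, 'q': [0.178, 0.741, -0.29, 1.574, 0.258, 0.865, -1.776], 'tool_pos': [0.628, -0.059, 0.184], 'eef_rot': [0.708, -0.706, 0.0, 0.001], 'contact_force': [1.857, -0.142, 1.76], 'moment': [0.016, -0.019, 0.003], 'opening': 0.399}
```

View pics/w34.png

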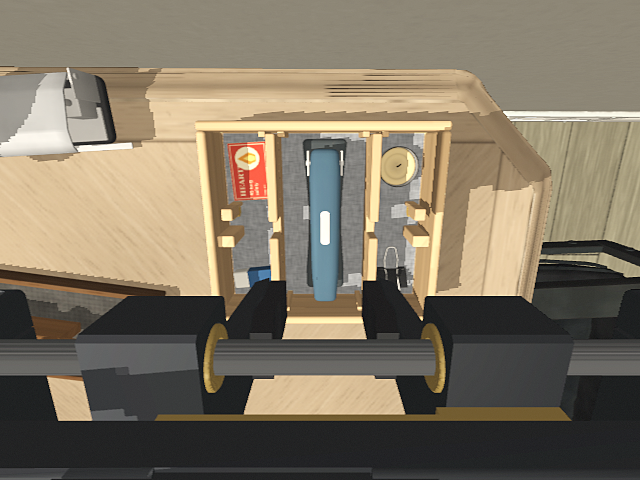

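View pics/t34.png

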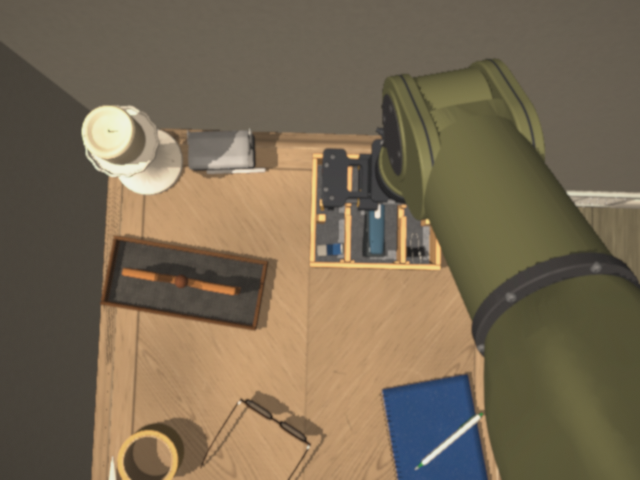

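Run:
```python
from h import *
P=vision.camera_params('wrist');st()
vision.snapshot('wrist')
print('base far end',onz('wrist',324,140,.021,P).round(4),'label',onz('wrist',324.5,228,.064,P).round(4))
k=onz('top',179,281.5,.05);d=k[:2]-[.4985,.2535];c,s=np.cos(-.139),np.sin(-.139)
print('div in tray',(d@np.array([[c,-s],[s,c]])).round(4))
d2=onz('top',123,272,.069);d3=onz('top',235,292,.069);m=((d2+d3)/2)[:2]-[.4985,.2535];print((m@np.array([[c,-s],[s,c]])).round(4))
for l in('stapler_mid','divider_mid'):
    for cam in('wrist','top'): print(l,cam,[(round(b['score'],2),np.round(b['location'],3).tolist()) for b in nets.boxes_of(cam,l)[:2]])
st()
```

```text
{'clock': 29.917, 'q': [0.177, 0.748, -0.288, 1.581, 0.259, 0.86, -1.777], 'tool_pos': [0.625, -0.06, 0.178], 'eef_rot': [0.708, -0.706, -0.003, 0.004], 'contact_force': [-0.476, 0.734, -0.916], 'moment': [0.037, 0.052, -0.007], 'opening': 0.4}
base far end [ 0.6957 -0.0605  0.021 ] label [ 0.6235 -0.0611  0.064 ]
div in tray [0.0006 0.0035]
[ 0.0006 -0.0011]
stapler_mid wrist [(0.7, [0.616, 0.11]), (0.65, [0.433, 0.508])]
stapler_mid top [(0.73, [0.489, 0.586]), (0.49, [0.494, 0.554])]
divider_mid wrist [(0.64, [0.683, 0.083])]
divider_mid top [(0.97, [0.581, 0.284])]
{'clock': 30.167, 'q': [0.177, 0.751, -0.287, 1.582, 0.259, 0.86, -1.777], 'tool_pos': [0.624, -0.059, 0.176], 'eef_rot': [0.708, -0.706, -0.004, 0.005], 'contact_force': [0.145, 1.174, -0.083], 'moment': [0.027, 0.033, -0.001], 'opening': 0.398}
```

```bash
python3 -c "
from h import *
print(order.finish_job())"
```

```text
the job is handed in; nothing more can be done
None
```

I moved the long divider into the tray and laid the stapler on its base in the middle compartment. I handed the job in at about 30 s of the 58 s; the job gives no verdict.

**Steps**
- **First grip:** it closed on nothing. By contact, the fingertips end about 22 mm behind the reported TCP, not 11 mm ahead of it, so I lowered the later grasps to suit.
- **Freeing the ends:** the left end came up with under 7 N, so it is the slack one. The right end was harder to pull, with the highest reading 12.6 N, though forces were only read at the end of each move. I never saw the stated 18 to 28 N.
- **Lifting:** with both ends about 11 mm up, I raised the divider by the knob. The load was 2 to 3.5 N and it stayed level, ending about 79 mm up over its place.
- **Placing:** I set it standing in the tray, then carried the stapler over, turned it and lowered it until I felt the floor.

**Last checks**
- **Divider:** its centre is within about 4 mm of the tray's middle.
- **Stapler:** it lies along the organiser's x, within about 3 mm of the compartment's middle, and it was lowered until it touched the floor.
- **Other things:** the cross dividers and the small things look in place. The gripper is clear above everything.

**Where checks disagreed**
- While the ends were being freed, some pictures could be read as one end having dropped back; the free lift showed both were free.
- The stapler network's top hit in the last wrist picture was on the divider in the tray. Its second hit was on the stapler.

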